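# Hold a beech bar in the corner of a marking jig

## Task

Pull the drawer of the low desk cabinet out to its stop, take the beech bar out of it and lay it, flat side down as it lay in the drawer, on the board of the marking jig. Bring the bar along the fence with its end up against the stop block, then push it diagonally with the fingers, inward and down, so that it bears firmly on the fence and on the board at once, and finish while still holding that push, ready for marking. Leave the drawer open and the other things on the desk where they are.

Things in the scene. Friction and masses are not known exactly. Their poses are not given: they have to be found in the camera images.
- cabinet_drawer0 (a joint): how far the one drawer of the low grey desk cabinet (200 deep x 240 wide x 70 mm high, fixed) is out, m: 0 shut, 0.1336 at its stop; about 1 N friction, stays where left. Inside 155 (x) x 198 (y) mm, floor 22 mm above the desk, side walls up to 48 mm, front up to 57 mm. Its inside begins 56 mm behind the knob point; fully out, 127 mm of it are clear of the case.
- cabinet_drawer0_handle (a point): centre of the head of the drawer's steel knob (moves with the drawer), 39 mm above the desk: round head 28 mm across, 16 mm thick; a 12 mm neck joins it to the white drawer front, whose face lies 35 mm behind (own +x). Own x is the knob's axis, +x into the cabinet: the drawer opens along -x; y runs across the cabinet.
- bar: plain beech bar, 164 mm long (own x), 19 mm wide (own y), 17 mm high: round section (radius 9.5 mm, centre 7.8 mm above the underside) with a 10 mm wide flat underneath, so it rolls over if pushed sideways near its top; 20 to 45 g. Origin: centre of its flat underside. It starts inside the drawer, lying across it (along the knob point's y).
- jig: marking jig fixed on the desk. Origin: on the desk under the jig; +x points from the near edge to the fence, +y to the stop block. All jig points below are in this frame.
- jig_board: plywood board of the jig, same frame as the jig: top face at z = 16 mm, x from -90 to 70 mm, y from -110 to 110 mm.
- jig_fence: straight aluminium fence along the far edge, same frame as the jig: inner face at x = 50 mm, top at z = 38 mm, y from -110 to 110 mm.
- jig_stop: aluminium stop block at the +y end of the fence, same frame as the jig: face at y = 70 mm, top at z = 36 mm, x from -16 to 50 mm. With the bar seated, the bar's origin is at about x = 40, y = -12, z = 16 mm.
- meter: handheld multimeter, dark, 142 x 75 x 45 mm; a bystander, leave it alone. Origin: centre of its underside.
- caliper: digital calipers, 200 x 71 x 14 mm; a bystander, leave it alone. Origin: centre of its underside.
- cutters: small side cutters, 131 x 42 x 14 mm; a bystander, leave it alone. Origin: centre of its underside.
- felt_pen: marker pen, 128 x 14 x 12 mm; a bystander, leave it alone. Origin: centre of its underside.
- eye_loupe: black eye loupe, 40 mm across, 32 mm high; a bystander, leave it alone. Origin: centre of its underside.

How it is judged:
By the outcome, as a careful person would: the job done as asked, in the order asked, and still so for the second after the job is handed in, while the arm keeps its last pose, push and grip.
It also fails if it takes over 72 s, if anything falls off the work surface, if the arm or the gripper's body presses on something with over 40 N, if the wrist force passes 120 N, or if a joint passes its speed limit or range.

## Robot

A 6-joint arm with a two-finger parallel gripper is mounted at the origin on a cart in front of the work surface, level with it; the furniture and walls round the work are solid. World frame = base frame: x ahead of the robot, y to its left, z up, the work surface at z = 0. Lengths are in mm, angles in rad, forces in N, time in s.
With the tool pointing down it reaches from about 375 to 825 mm from the base axis. Payload 5.5 kg.
Tool frame: the origin (TCP) lies at the very end of the fingers, on their centre line; the grasp point (between the pads) lies 19 mm behind it (manip.tcp_to_grasp is the distance from the TCP to the grasp point, in mm); z points along the fingers, y is the direction in which the jaws open and shut (so a half turn about z gives the same grasp; the last joint's range is limited). The gripper opens to 85 mm and grips with 20 to 120 N. Pads are 22 mm wide; open, the fingers measure 114 mm over their backs; the gripper's body (76 mm by 85 mm) begins 54 mm behind the grasp point. The pads swing forward as they close: fully open they stand 13 mm farther back than shut.
Start: joints at [-1.138, 0.314, -0.047, 1.21, 0, 1.571], TCP at [251.645, -544.674, 231.299] pointing down, gripper open.
Joint ranges: [-2.67, 2.67], [-0.69, 1.73], [-1.03, 1.25], [-2.08, 2.16], [-1.42, 1.45], [-3.14, 3.14]. Speed limits (rad/s): [2.39, 2.39, 3.01, 3.14, 3.14, 3.14].

## Interface

Orientations are given as a unit quaternion [w, x, y, z].
In Python, from station import manip gives the robot as it stands.
- The arm moves only by the tool carry_out, never from a script. Its argument "plan" is a list of rows, each a list of 3 entries, a list of its own where there are three numbers: the turn, a rotation vector about the tool's x, y, z in rad, then the shift along the tool's x, y, z in cm, then the opening, from -1 (shut) to 1 (fully open), so that 0 is half open. In form: [[[rx, ry, rz], [dx, dy, dz], jaw], ...]. A call has exactly 5 rows; each row shifts and turns the pose as measured when the row begins, along the tool's axes as they then stand; what a row does not reach is not made up. A row lasts 1/12 s, in which the tool goes at most 41.7 mm and 7.16 degrees, less where a joint would pass 70% of its speed; a pose out of reach is approached as far as the arm can. A call with a gripper value outside its range is refused whole. The fingers move at their own pace and stop on an object; "squeeze" is the grip in N (left out, the last holds). Time passes only in rows, so rows that do not move let the fingers close, or fill a call up. It gives the time, the measured TCP pose, the force and the opening at its end, in the units of the state.
- manip.state(): the state, without advancing time (a new reading comes with each control period).
- manip.get_image(name): name is "side" or "top"; returns a dict with "color" (420x560x3 uint8, red, green, blue), "K" (3x3 intrinsics, pixels), "k1" (the pictures are not rectified: a ray, as slopes to the right and down, at radius r is drawn at 1 + k1 r^2 times it, then the intrinsics apply), "R" (3x3) and "t" (3): a world point X has camera coordinates R X + t. Camera axes: x right, y down, z forward; pixel columns grow to the right and rows downward; lengths in mm; the calibration is good to about 2 mm. A picture is of the moment at which its call begins. There is no depth.
- manip.sign_off(): hands the job in, once; it reports no verdict.
The state is a dict: "time": time; "joints": joint angles; "dq": joint speeds; "joint_torque": joint torques, N m; "tool_pos": TCP position; "eef_rot": TCP orientation; "force": force on the tool from outside, world axes, zero at the start; "torque": the same for the moment, N m; "gripper_width": finger opening in mm.
Only numpy, scipy, OpenCV 4.12 (cv2) and the standard library are available. Lean on these libraries where they do the work, as an engineer would, in place of code of your own. Each camera call takes 0.05 s, during which the arm holds its last target.

## Working session

There is one attempt and no reset: what is moved stays moved. The work goes in short steps, Python scripts to look and compute and a tool call to move; the robot and the scene stay as the last step left them, time stands still between calls to the robot, and variables do not carry over. Pictures are saved under pics/ and viewed, and the job is handed in when it is done.

Besides the shell and the picture viewer there is one more tool, called after "Emit:" as name(argument=value, ...) on one line, values as JSON. carry_out: Moves the arm, as the interface text tells. Its arguments: {"type":"object","properties":{"plan":{"type":"array","items":{"type":"array"}},"squeeze":{"type":"number"}},"required":["plan"]}

```bash
ls; mkdir -p pics; cat > h.py <<'E'
import numpy as np, cv2, sys
sys.path.insert(0,'.')
from station import manip
def snap(name,fn):
    im=manip.get_image(name)
    cv2.imwrite('pics/'+fn,cv2.cvtColor(im['color'],cv2.COLOR_RGB2BGR))
    np.savez('pics/'+fn+'.npz',**{k:np.array(im[k]) for k in im})
    return im
def load(fn): return dict(np.load('pics/'+fn+'.npz'))
def und(im,uv):
    K=im['K'];k1=float(im['k1']);p=np.array([(uv[0]-K[0,2])/K[0,0],(uv[1]-K[1,2])/K[1,1]])
    d=np.array([k1,0,0,0,0.]);r=cv2.undistortPoints(np.array([[uv]],float),K,d,criteria=(3,50,1e-10)) if 0 else None
    q=p.copy()
    for _ in range(50): q=p/(1+k1*(q@q))
    return q
def ray(im,uv):
    q=und(im,uv);R=im['R'];return -R.T@im['t'],R.T@np.array([q[0],q[1],1])
def onz(im,uv,z):
    c,d=ray(im,uv);return c+d*(z-c[2])/d[2]
def proj(im,X):
    c=im['R']@np.array(X,float)+im['t'];s=c[:2]/c[2];s=s*(1+float(im['k1'])*(s@s));return im['K'][:2,:2]@s+im['K'][:2,2]
def tri(a,ua,b,ub):
    c1,d1=ray(a,ua);c2,d2=ray(b,ub)
    d1/=np.linalg.norm(d1);d2/=np.linalg.norm(d2)
    A=np.stack([d1,-d2],1);s=np.linalg.lstsq(A,c2-c1,rcond=None)[0]
    p,q=c1+s[0]*d1,c2+s[1]*d2
    return (p+q)/2,np.linalg.norm(p-q)
E
python3 - <<'E'
from h import *
for n in('side','top'):
    im=snap(n,n+'0.png');print(n,im['K'],im['k1'],-im['R'].T@im['t'],im['R'][2])
print(manip.state())
E
```

```text
pics
side [[391.78898028   0.         276.27945584]
 [  0.         391.78898028 213.85700258]
 [  0.           0.           1.        ]] 0.018813761183150108 [548.62417102 905.56555848 524.56581721] [ 0.02137192 -0.87625663 -0.4813705 ]
top [[504.377668     0.         272.41618605]
 [  0.         504.377668   211.72034745]
 [  0.           0.           1.        ]] -0.040833313670228646 [ 359.45670322   48.18975162 1460.84581901] [ 0.14861744 -0.00729877 -0.98886783]
{'time': 0.1, 'joints': array([-1.13799229e+00,  3.14152020e-01, -4.79722055e-02,  1.21020397e+00,
       -1.50012271e-05,  1.57083153e+00]), 'dq': array([ 0.00033975, -0.00274709,  0.00386355, -0.00189185, -0.00046155,
       -0.00116252]), 'joint_torque': array([-1.09176021e-04, -5.40765774e+01,  3.40541911e+01,  1.11506143e-02,
       -5.52531776e-05, -3.65668285e-06]), 'tool_pos': array([ 251.42865335, -544.20705778,  230.52577157]), 'eef_rot': array([-7.46454584e-04,  9.76679808e-01,  2.14699710e-01, -1.71797499e-04]), 'force': array([-0.15972229,  0.49481972,  0.83605064]), 'torque': array([0.00017445, 0.01135173, 0.04319183]), 'gripper_width': 85.30769964263183}
```

View pics/side0.png

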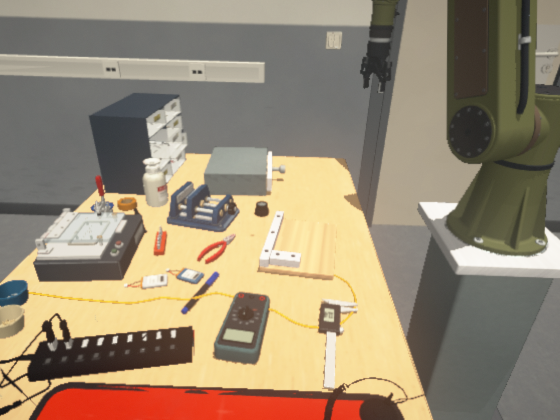

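View pics/top0.png

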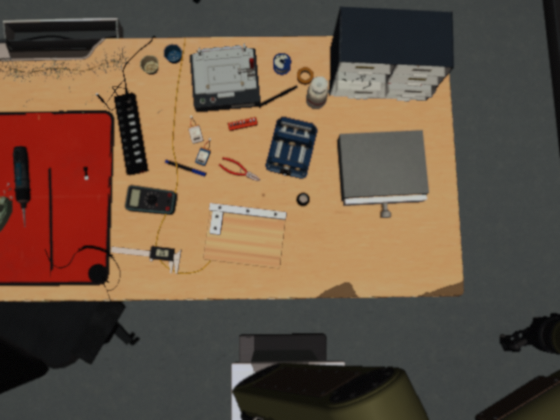

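```bash
python3 - <<'E'
import cv2
a=cv2.imread('pics/top0.png');cv2.imwrite('pics/c1.png',cv2.resize(a[110:290,190:450],None,fx=3,fy=3,interpolation=2))
a=cv2.imread('pics/side0.png');cv2.imwrite('pics/c2.png',cv2.resize(a[140:290,190:360],None,fx=4,fy=4,interpolation=2))
E
```

```text
(no output)
```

View pics/c1.png

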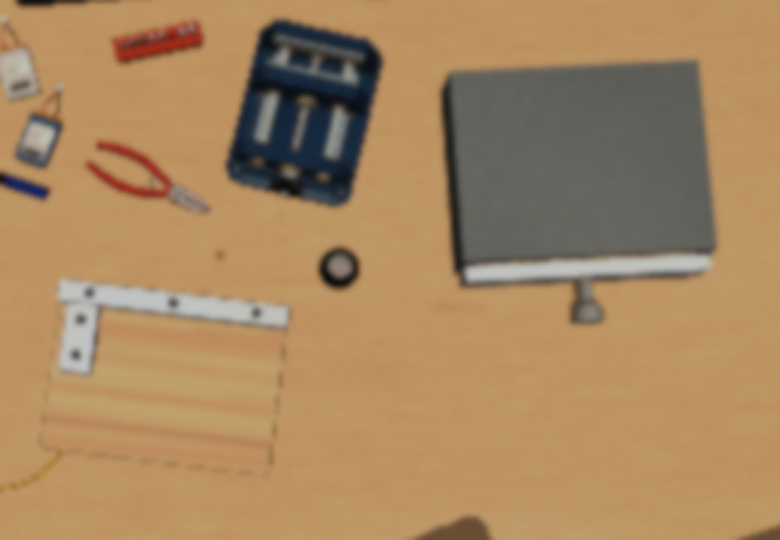

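View pics/c2.png

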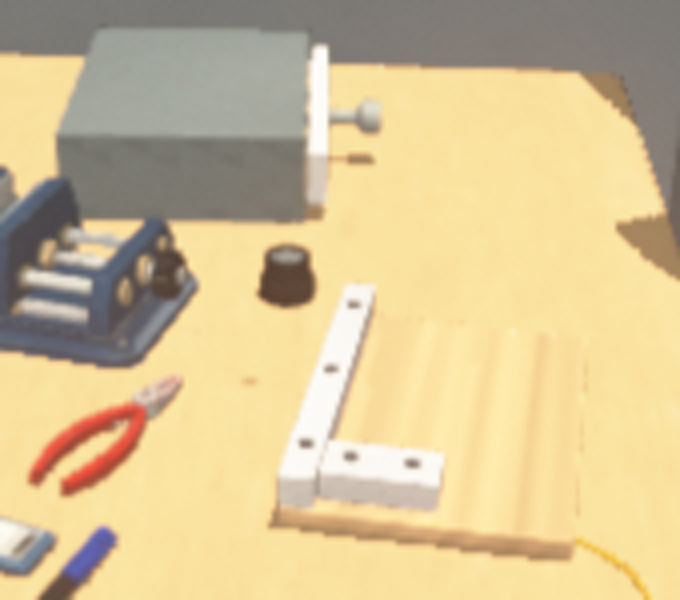

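```bash
python3 - <<'E'
from h import *
t=load('top0.png');s=load('side0.png')
T=lambda u,v:(190+u/3-.33,110+v/3-.33)
S=lambda u,v:(190+u/4-.38,140+v/4-.38)
def p(n,im,uv,z):print(n,onz(im,uv,z).round(1))
p('brd nearL',t,T(41,445),16);p('brd nearR',t,T(271,471),16)
p('fence farL',t,T(60,280),38);p('fence farR',t,T(289,306),38)
p('stop nearL',t,T(58,370),36);p('stop nearR',t,T(91,374),36)
print('side')
p('brd nearL',s,S(575,546),16);p('brd nearR',s,S(585,330),16);p('brd farL',s,S(275,515),16)
p('fence farR',s,S(346,285),38);p('fence nearR',s,S(375,287),38);p('fence farL',s,S(280,475),38)
p('stop top nearL',s,S(440,475),36);p('stop top nearR',s,S(443,455),36)
print('cab');p('knob head T',t,T(587,312),39);p('knob S',s,S(372,116),39)
print(tri(t,T(587,307),s,S(370,116)))
for n,uv in dict(fl=(449,73),fr=(697,62),nr=(714,247),nl=(461,263)).items(): p(n,t,T(*uv),70)
for n,uv in dict(fl=(58,133),fr=(98,30),nr=(307,32),nl=(308,138)).items(): p(n,s,S(*uv),70)
print('drawer front top L/R near',);p('L',t,T(466,280),57);p('R',t,T(710,268),57)
p('sL',s,S(327,155),60);p('sR',s,S(328,45),60)
print('loupe');p('',t,T(340,262),32);p('',s,S(288,250),32)
E
```

```text
brd nearL [444.6 236.3  16. ]
brd nearR [417.9  17.4  16. ]
fence farL [600.1 216.9  38. ]
fence farR [573.1  -1.1  38. ]
stop nearL [514.1 218.3  36. ]
stop nearR [510. 187.  36.]
side
brd nearL [442.1 242.9  16. ]
brd nearR [414.3  13.9  16. ]
brd farL [601.2 225.5  16. ]
fence farR [571.2   3.7  38. ]
fence nearR [552.2   5.1  38. ]
fence farL [598.9 219.5  38. ]
stop top nearL [513.3 211.4  36. ]
stop top nearR [511.3 192.4  36. ]
cab
knob head T [ 564.6 -285.1   39. ]
knob S [ 560.2 -286.    39. ]
(array([ 565.47819339, -284.65015717,   40.17320805]), np.float64(7.494634540958436))
fl [ 791.7 -155.8   70. ]
fr [ 801.4 -394.8   70. ]
nr [ 620.8 -400.7   70. ]
nl [ 607.5 -161.4   70. ]
fl [ 789.9 -158.1   70. ]
fr [ 800.  -386.1   70. ]
nr [ 619.8 -397.2   70. ]
nl [ 605.7 -163.4   70. ]
drawer front top L/R near
L [ 593.5 -167.6   57. ]
R [ 603.1 -399.9   57. ]
sL [ 591.2 -156.2   60. ]
sR [ 601.2 -393.7   60. ]
loupe
 [616.3 -50.8  32. ]
 [613.2 -55.5  32. ]
```

```bash
cat >> h.py <<'E'
from scipy.spatial.transform import Rotation as Ro
def Rdown(yaw): # tool x at world yaw, z down
    return Ro.from_euler('z',yaw)*Ro.from_quat([1,0,0,0])
def plan(target,yaw=None,step=4.0,n=5,jaw=None,tilt=None):
    st=manip.state();p=st['tool_pos'].copy();q=st['eef_rot'];R=Ro.from_quat([q[1],q[2],q[3],q[0]])
    Rt=tilt if tilt is not None else (Rdown(yaw))
    f=st['force'];
    print('t',round(st['time'],2),'p',p.round(1),'x yaw',np.round(np.arctan2(*R.as_matrix()[[1,0],0]),3),'z',R.as_matrix()[:,2].round(3),'F',f.round(1),'w',round(st['gripper_width'],1))
    tgt=np.array(target,float)
    rows=[]
    for i in range(n):
        d=(tgt-p);L=np.linalg.norm(d);d=d*min(1,step*10/max(L,1e-9))
        rv=(R.inv()*Rt).as_rotvec();a=np.linalg.norm(rv);rv=rv*min(1,.11/max(a,1e-9))
        sh=R.inv().apply(d)/10
        rows.append([[round(x,2)+0. for x in rv],[round(x,2)+0. for x in sh]])
        p=p+d;R=R*Ro.from_rotvec(rv)
    print(*rows,'remaining',(tgt-p).round(1),round(a,3),sep='\n')
E
python3 -c "
from h import *
plan([563,-285,160],0.045)"
```

```text
t 0.1 p [ 251.4 -544.2  230.5] x yaw 0.433 z [-0.001  0.001 -1.   ] F [-0.2  0.5  0.8] w 85.3
[[np.float64(0.0), np.float64(0.0), np.float64(0.11)], [np.float64(3.81), np.float64(-1.02), np.float64(0.69)]]
[[np.float64(0.0), np.float64(0.0), np.float64(0.11)], [np.float64(3.67), np.float64(-1.43), np.float64(0.69)]]
[[np.float64(0.0), np.float64(0.0), np.float64(0.11)], [np.float64(3.49), np.float64(-1.82), np.float64(0.69)]]
[[np.float64(0.0), np.float64(0.0), np.float64(0.06)], [np.float64(3.27), np.float64(-2.2), np.float64(0.69)]]
[[np.float64(0.0), np.float64(0.0), np.float64(0.0)], [np.float64(3.14), np.float64(-2.38), np.float64(0.69)]]
remaining
[160.1 133.2 -36.2]
0.0
```

Emit:
carry_out(plan=[[[0, 0, 0.11], [3.8, -1.0, 0.7], 0.3], [[0, 0, 0.11], [3.7, -1.4, 0.7], 0.3], [[0, 0, 0.11], [3.5, -1.8, 0.7], 0.3], [[0, 0, 0.06], [3.3, -2.2, 0.7], 0.3], [[0, 0, 0], [3.1, -2.4, 0.7], 0.3]], squeeze=40)

```text
time: 0.52
tool_pos: [402.6, -422.2, 193.3]
eef_rot: [0.001, 1.0, 0.005, -0.002]
force: [1.0, -0.4, 0.4]
gripper_width: 55.4
```

```bash
sed -i 's/print(\*rows/rows=[[[float(x) for x in a] for a in r] for r in rows]; print(*rows/' h.py; python3 -c "
from h import *
plan([563,-285,130],0.045)"
```

```text
t 0.52 p [ 402.6 -422.2  193.3] x yaw 0.01 z [-0.003 -0.001 -1.   ] F [ 1.  -0.4  0.4] w 55.4
[[0.0, 0.0, -0.03], [2.94, -2.46, 1.14]]
[[0.0, 0.0, 0.0], [3.02, -2.36, 1.15]]
[[0.0, 0.0, 0.0], [3.02, -2.36, 1.15]]
[[0.0, 0.0, 0.0], [3.02, -2.36, 1.15]]
[[0.0, 0.0, 0.0], [3.02, -2.36, 1.15]]
remaining
[14.8 12.7 -5.9]
0.0
```

Tracking is good. Continue above the knob.

Emit:
carry_out(plan=[[[0, 0, -0.03], [3.2, -2.7, 1.1], 0.1], [[0, 0, 0], [3.2, -2.6, 1.1], 0.1], [[0, 0, 0], [3.2, -2.5, 1.1], 0.1], [[0, 0, 0], [3.2, -2.5, 1.1], 0.1], [[0, 0, 0], [3.2, -2.5, 1.1], 0.1]])

```text
time: 0.93
tool_pos: [554.1, -289.5, 138.1]
eef_rot: [0.001, 1.0, 0.02, -0.002]
force: [-0.4, -1.0, 0.0]
gripper_width: 47.0
```

```bash
python3 -c "
from h import *
plan([563,-285.5,21],0.045,step=3.5)
snap('side','s1.png');snap('top','t1.png')
a=cv2.imread('pics/t1.png')[110:290,190:450];b=cv2.imread('pics/s1.png')[90:240,190:450]
cv2.imwrite('pics/t1c.png',cv2.resize(np.vstack([a,b])[:, :],None,fx=1.8,fy=1.8,interpolation=2))
"
```

```text
t 0.93 p [ 554.1 -289.5  138.1] x yaw 0.041 z [-0.004 -0.001 -1.   ] F [-0.4 -1.   0. ] w 47.0
[[0.0, 0.0, 0.0], [0.28, -0.11, 3.49]]
[[0.0, 0.0, 0.0], [0.27, -0.11, 3.49]]
[[0.0, 0.0, 0.0], [0.27, -0.11, 3.49]]
[[0.0, 0.0, 0.0], [0.1, -0.04, 1.25]]
[[0.0, 0.0, 0.0], [0.0, 0.0, 0.0]]
remaining
[0. 0. 0.]
0.0
```

View pics/t1c.png

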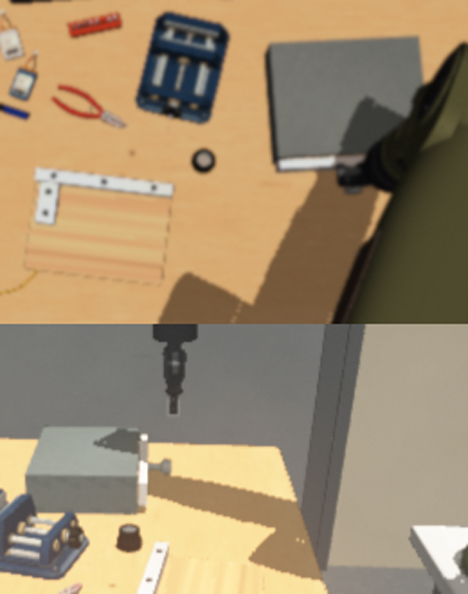

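Emit:
carry_out(plan=[[[0, 0, 0], [0.3, -0.1, 3.5], 0.1], [[0, 0, 0], [0.3, -0.1, 3.5], 0.1], [[0, 0, 0], [0.3, -0.1, 3.0], 0.1], [[0, 0, 0], [0.1, 0, 1.6], 0.1], [[0, 0, 0], [0, 0, 0.3], 0.1]])

```text
time: 1.45
tool_pos: [567.6, -281.9, 13.9]
eef_rot: [0.0, 1.0, 0.026, -0.001]
force: [-1.0, 0.2, -0.8]
gripper_width: 47.0
```

```bash
python3 -c "
from h import *
plan([563,-285.5,21],0.045,step=3.5)
snap('side','s2.png')
a=cv2.imread('pics/s2.png')[120:220,230:350]
cv2.imwrite('pics/s2c.png',cv2.resize(a,None,fx=5,fy=5,interpolation=2))
"
```

```text
t 1.45 p [ 567.6 -281.9   13.9] x yaw 0.052 z [-0.003 -0.001 -1.   ] F [-1.   0.2 -0.8] w 47.0
[[0.0, 0.0, 0.01], [-0.48, 0.34, -0.7]]
[[0.0, 0.0, 0.0], [0.0, 0.0, 0.0]]
[[0.0, 0.0, 0.0], [0.0, 0.0, 0.0]]
[[0.0, 0.0, 0.0], [0.0, 0.0, 0.0]]
[[0.0, 0.0, 0.0], [0.0, 0.0, 0.0]]
remaining
[0. 0. 0.]
0.0
```

View pics/s2c.png

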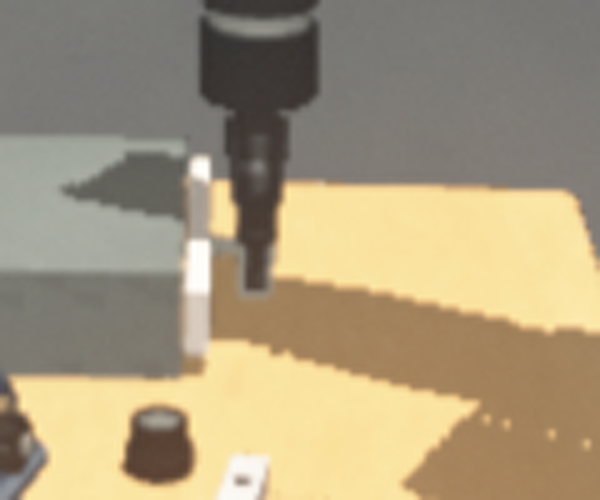

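Emit:
carry_out(plan=[[[0, 0, 0], [-0.5, 0.3, -0.6], 0.1], [[0, 0, 0], [0, 0, 0], -1], [[0, 0, 0], [0, 0, 0], -1], [[0, 0, 0], [0, 0, 0], -1], [[0, 0, 0], [0, 0, 0], -1]], squeeze=50)

```text
time: 1.92
tool_pos: [560.0, -285.2, 22.6]
eef_rot: [-0.001, 1.0, 0.025, -0.002]
force: [0.8, 0.1, -10.8]
gripper_width: 26.0
```

```bash
python3 -c "
from h import *
plan([563-140,-285.5-6,20],0.045,step=2)
"
```

```text
t 1.92 p [ 560.  -285.2   22.6] x yaw 0.051 z [-0.004  0.003 -1.   ] F [  0.8   0.1 -10.8] w 26.0
[[0.0, 0.0, 0.01], [-2.0, -0.01, 0.05]]
[[0.0, 0.0, 0.0], [-2.0, 0.0, 0.04]]
[[0.0, 0.0, 0.0], [-2.0, 0.0, 0.04]]
[[0.0, 0.0, 0.0], [-2.0, 0.0, 0.04]]
[[0.0, 0.0, 0.0], [-2.0, 0.0, 0.04]]
remaining
[-37.1  -1.7  -0.7]
0.0
```

Emit:
carry_out(plan=[[[0, 0, 0], [-1.5, 0, 0.1], -1], [[0, 0, 0], [-2, 0, 0], -1], [[0, 0, 0], [-2, 0, 0], -1], [[0, 0, 0], [-2, 0, 0], -1], [[0, 0, 0], [-2, 0, 0], -1]])

```text
time: 2.33
tool_pos: [468.5, -288.8, 22.5]
eef_rot: [-0.002, 1.0, 0.027, 0.002]
force: [1.9, 0.3, -9.8]
gripper_width: 26.2
```

```bash
python3 -c "
from h import *
plan([563-140,-285.5-6,20],0.045,step=2)
snap('side','s3.png')
a=cv2.imread('pics/s3.png')[120:220,200:350]
cv2.imwrite('pics/s3c.png',cv2.resize(a,None,fx=5,fy=5,interpolation=2))
"
```

```text
t 2.33 p [ 468.5 -288.8   22.5] x yaw 0.055 z [ 0.005  0.005 -1.   ] F [ 1.9  0.3 -9.8] w 26.2
[[0.0, 0.0, 0.01], [-2.0, 0.01, 0.1]]
[[0.0, 0.0, 0.0], [-2.0, 0.03, 0.11]]
[[0.0, 0.0, 0.0], [-0.57, 0.01, 0.03]]
[[0.0, 0.0, 0.0], [0.0, 0.0, 0.0]]
[[0.0, 0.0, 0.0], [0.0, 0.0, 0.0]]
remaining
[0. 0. 0.]
0.0
```

View pics/s3c.png

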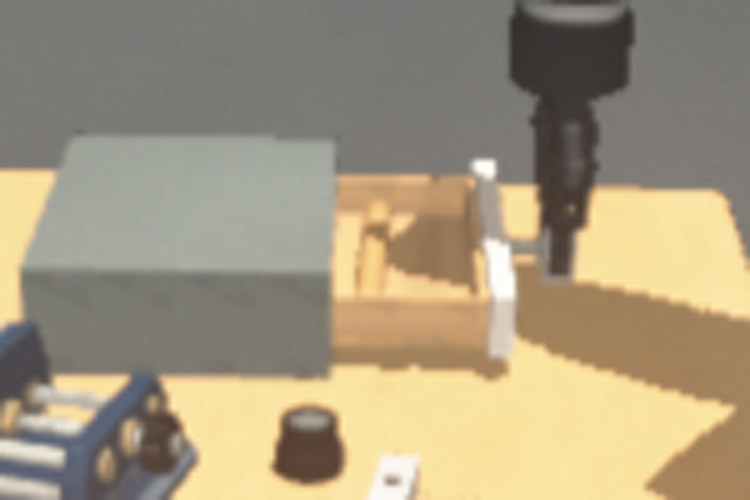

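Emit:
carry_out(plan=[[[0, 0, 0], [-1.8, 0, 0], -1], [[0, 0, 0], [-1.2, 0, 0], -1], [[0, 0, 0], [-0.8, 0, 0], -1], [[0, 0, 0], [-0.6, 0, 0], -1], [[0, 0, 0], [-0.6, 0, 0], -1]])

```text
time: 2.8
tool_pos: [429.3, -290.3, 23.1]
eef_rot: [-0.006, 0.999, 0.028, 0.018]
force: [22.4, 2.9, -33.8]
gripper_width: 25.7
```

Emit:
carry_out(plan=[[[0, 0, 0], [0, 0, 0], -1], [[0, 0, 0], [0, 0, 0], -1], [[0, 0, 0], [0, 0, 0], 0.1], [[0, 0, 0], [0, 0, 0], 0.1], [[0, 0, 0], [0, 0, 0], 0.1]])

```text
time: 3.22
tool_pos: [433.1, -292.6, 25.9]
eef_rot: [-0.004, 0.999, 0.029, 0.022]
force: [-0.5, -0.0, -0.1]
gripper_width: 46.9
```

```bash
python3 -c "
from h import *
plan([429,-291,150],0.05,step=4)
snap('side','s4.png')
a=cv2.imread('pics/s4.png')[120:220,200:350]
cv2.imwrite('pics/s4c.png',cv2.resize(a,None,fx=5,fy=5,interpolation=2))
"
```

```text
t 3.22 p [ 433.1 -292.6   25.9] x yaw 0.057 z [ 0.043  0.009 -0.999] F [-0.5 -0.  -0.1] w 46.9
[[-0.01, -0.04, 0.01], [0.05, -0.09, -4.0]]
[[0.0, 0.0, 0.0], [-0.13, -0.06, -4.0]]
[[0.0, 0.0, 0.0], [-0.13, -0.06, -4.0]]
[[0.0, 0.0, 0.0], [-0.01, -0.01, -0.42]]
[[0.0, 0.0, 0.0], [0.0, 0.0, 0.0]]
remaining
[0. 0. 0.]
0.0
```

View pics/s4c.png

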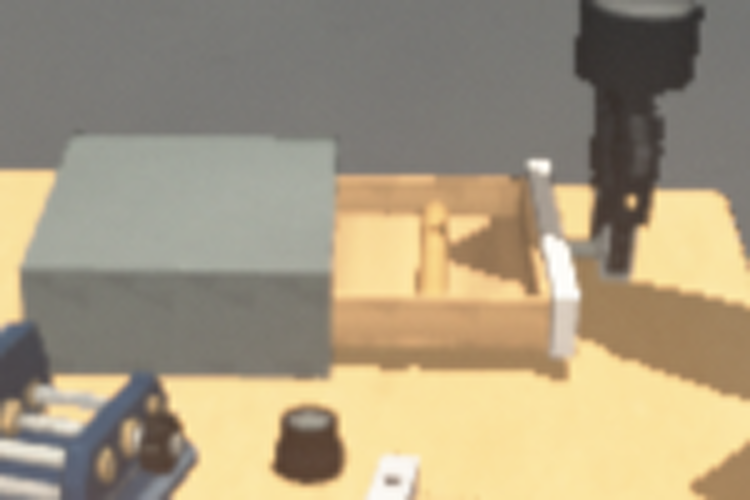

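Emit:
carry_out(plan=[[[0, -0.04, 0], [0, 0, -3.5], 0.1], [[0, 0, 0], [0, 0, -4.0], 0.1], [[0, 0, 0], [0, -2, -3], 0.1], [[0, 0, 0], [-1, -4, 0], 0.1], [[0, 0, 0], [-1, -4, 0], 0.1]])

```text
time: 3.68
tool_pos: [410.2, -200.0, 139.6]
eef_rot: [0.0, 1.0, 0.024, 0.005]
force: [-0.1, 1.4, -0.1]
gripper_width: 47.0
```

```bash
python3 -c "
from h import *
plan([430,-291,150],0.05,step=4)
im=snap('side','s5.png');t=snap('top','t5.png')
a=cv2.imread('pics/s5.png')[120:220,200:350]
b=cv2.imread('pics/t5.png')[120:270,310:460]
cv2.imwrite('pics/s5c.png',cv2.resize(a,None,fx=5,fy=5,interpolation=2))
cv2.imwrite('pics/t5c.png',cv2.resize(b,None,fx=4,fy=4,interpolation=2))
"
```

```text
t 3.68 p [ 410.2 -200.   139.6] x yaw 0.049 z [ 0.01 -0.   -1.  ] F [-0.1  1.4 -0.1] w 47.0
[[0.0, -0.01, 0.0], [0.66, 3.92, -0.43]]
[[0.0, 0.0, 0.0], [0.65, 3.92, -0.44]]
[[0.0, 0.0, 0.0], [0.22, 1.34, -0.15]]
[[0.0, 0.0, 0.0], [0.0, 0.0, 0.0]]
[[0.0, 0.0, 0.0], [0.0, 0.0, 0.0]]
remaining
[0. 0. 0.]
0.0
```

View pics/s5c.png

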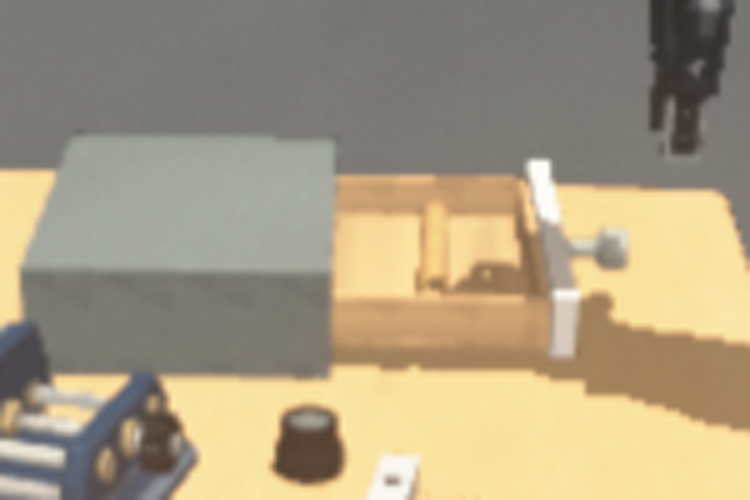

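View pics/t5c.png

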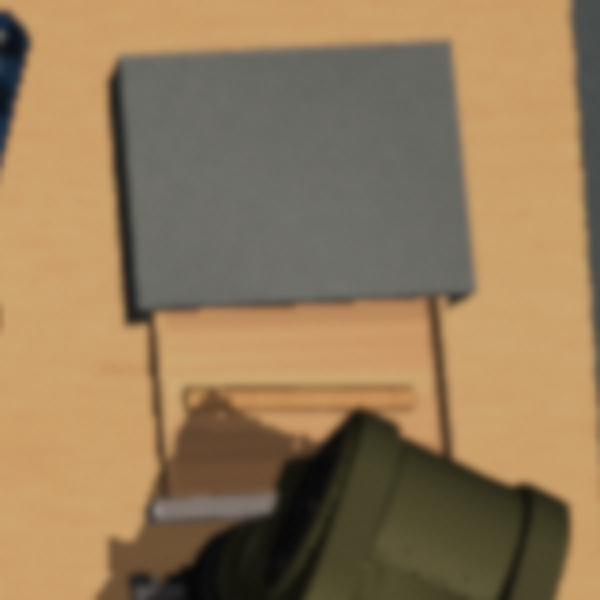

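```bash
python3 - <<'E'
from h import *
t=load('t5.png');s=load('s5.png')
T=lambda u,v:(310+u/4-.38,120+v/4-.38)
S=lambda u,v:(200+u/5-.4,120+v/5-.4)
p=lambda n,im,uv,z:print(n,onz(im,uv,z).round(1))
p('barL',t,T(183,398),30);p('barR',t,T(415,396),30);p('far',t,T(300,384),31);p('near',t,T(300,409),28)
p('S far-end top',s,S(435,203),39);p('S mid top',s,S(436,245),37); p('S near end L bottom?',s,S(432,285),32)
p('S xleft',s,S(421,260),30);p('S xright',s,S(447,260),30)
p('knob S',s,S(613,249),39)
p('front top near L',t,T(155,520),57)
p('front S top L',s,S(578,295),57);p('front S R',s,S(550,162),57)
p('drawer side L',t,T(163,480),48);p('side R',t,T(446,440),48)
E
```

```text
barL [ 550.9 -200.1   30. ]
barR [ 550.8 -367.7   30. ]
far [ 560.1 -284.6   31. ]
near [ 542.4 -284.5   28. ]
S far-end top [ 548.1 -363.1   39. ]
S mid top [ 546.5 -292.2   37. ]
S near end L bottom? [ 548.3 -237.7   32. ]
S xleft [ 556.  -282.8   30. ]
S xright [ 539.  -284.2   30. ]
knob S [ 431.1 -289.6   39. ]
front top near L [ 461.7 -172.9   57. ]
front S top L [ 461.2 -171.5   57. ]
front S R [ 468.8 -402.    57. ]
drawer side L [ 490.4 -180.9   48. ]
side R [ 516.7 -383.    48. ]
```

```bash
python3 - <<'E'
from h import *
print(manip.state()['joints'].round(3))
b=cv2.imread('pics/t5.png')[205:232,345:425]
cv2.imwrite('pics/t5d.png',cv2.resize(b,None,fx=9,fy=9,interpolation=2))
E
```

```text
[-0.452  0.096 -0.538  0.931  0.005  2.635]
```

View pics/t5d.png

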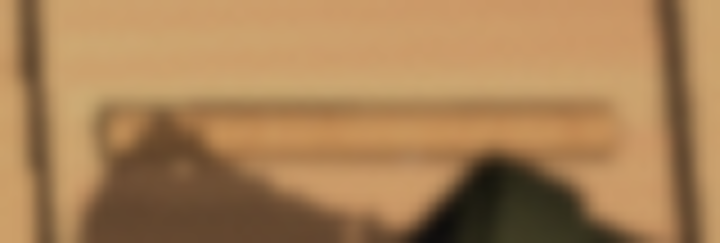

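```bash
python3 -c "
from h import *
plan([549,-284,130],1.571,step=2,n=10)
"
```

```text
t 3.78 p [ 407.9 -196.2  138.9] x yaw 0.054 z [ 0.008  0.002 -1.   ] F [ 0.  -1.3 -0.2] w 47.1
[[0.0, 0.0, -0.11], [1.64, 1.15, 0.12]]
[[0.0, 0.0, -0.11], [1.5, 1.32, 0.12]]
[[0.0, 0.0, -0.11], [1.35, 1.47, 0.11]]
[[0.0, 0.0, -0.11], [1.18, 1.61, 0.11]]
[[0.0, 0.0, -0.11], [0.99, 1.73, 0.11]]
[[0.0, 0.0, -0.11], [0.8, 1.83, 0.11]]
[[0.0, 0.0, -0.11], [0.59, 1.91, 0.11]]
[[0.0, 0.0, -0.11], [0.38, 1.96, 0.11]]
[[0.0, 0.0, -0.11], [0.05, 0.64, 0.04]]
[[0.0, 0.0, -0.11], [0.0, 0.0, 0.0]]
remaining
[0. 0. 0.]
0.527
```

Emit:
carry_out(plan=[[[0, 0, -0.12], [1.6, 1.2, 0], 0.1], [[0, 0, -0.12], [1.5, 1.3, 0], 0.1], [[0, 0, -0.12], [1.3, 1.5, 0], 0.1], [[0, 0, -0.12], [1.2, 1.6, 0], 0.1], [[0, 0, -0.12], [1.0, 1.7, 0], 0.1]])

```text
time: 4.2
tool_pos: [495.3, -247.6, 144.6]
eef_rot: [0.003, 0.943, 0.333, 0.006]
force: [0.8, -0.5, 1.1]
gripper_width: 47.1
```

Emit:
carry_out(plan=[[[0, 0, -0.12], [0.7, 1.7, 0.1], 0.1], [[0, 0, -0.12], [0.4, 1.8, 0.1], 0.1], [[0, 0, -0.12], [0.2, 1.8, 0.1], 0.1], [[0, 0, -0.12], [0, 0.5, 0.1], 0.1], [[0, 0, -0.12], [0, 0, 0.1], 0.1]])

```text
time: 4.62
tool_pos: [556.2, -285.8, 143.4]
eef_rot: [0.01, 0.795, 0.606, 0.006]
force: [0.2, 0.6, 0.3]
gripper_width: 46.6
```

```bash
python3 -c "
from h import *
plan([549,-284,130],1.571,step=2,n=5)
"
```

```text
t 4.62 p [ 556.2 -285.8  143.4] x yaw 1.303 z [ 0.021 -0.01  -1.   ] F [0.2 0.6 0.3] w 46.6
[[0.01, 0.0, -0.11], [-0.02, -0.77, 1.32]]
[[0.01, 0.0, -0.11], [0.0, 0.0, 0.0]]
[[0.0, 0.0, -0.05], [0.0, 0.0, 0.0]]
[[0.0, 0.0, 0.0], [0.0, 0.0, 0.0]]
[[0.0, 0.0, 0.0], [0.0, 0.0, 0.0]]
remaining
[0. 0. 0.]
0.0
```

Emit:
carry_out(plan=[[[0.01, 0, -0.12], [0, -0.7, 1.4], 0.1], [[0.01, 0, -0.12], [0, 0, 2], 0.1], [[0, 0, -0.03], [0, 0, 2], 0.1], [[0, 0, 0], [0, 0, 2], 0.1], [[0, 0, 0], [0, 0, 0.5], 0.1]])

```text
time: 5.03
tool_pos: [556.1, -291.3, 66.7]
eef_rot: [0.009, 0.701, 0.713, -0.001]
force: [-0.5, 0.8, -0.5]
gripper_width: 47.1
```

```bash
python3 -c "
from h import *
plan([549,-284,26],1.571,step=2,n=5)
"
```

```text
t 5.03 p [ 556.1 -291.3   66.7] x yaw 1.589 z [ 0.012 -0.015 -1.   ] F [-0.5  0.8 -0.5] w 47.1
[[0.01, 0.01, 0.02], [0.38, -0.35, 1.93]]
[[0.0, 0.0, 0.0], [0.35, -0.34, 1.94]]
[[0.0, 0.0, 0.0], [0.03, -0.03, 0.19]]
[[0.0, 0.0, 0.0], [0.0, 0.0, 0.0]]
[[0.0, 0.0, 0.0], [0.0, 0.0, 0.0]]
remaining
[0. 0. 0.]
0.0
```

Emit:
carry_out(plan=[[[0.01, 0.01, 0.02], [0.7, -0.7, 0.5], 0.1], [[0, 0, 0], [0, 0, 0.5], 0.1], [[0, 0, 0], [0, 0, 0], 0.1], [[0, 0, 0], [0, 0, 0], 0.1], [[0, 0, 0], [0, 0, 0], 0.1]])

```text
time: 5.45
tool_pos: [549.1, -285.4, 57.6]
eef_rot: [0.002, 0.709, 0.705, -0.001]
force: [0.0, -1.5, 0.2]
gripper_width: 46.8
```

```bash
python3 -c "
from h import *
plan([549,-284,26],1.571,step=2,n=3)
snap('side','s6.png')
a=cv2.imread('pics/s6.png')[120:220,230:350]
cv2.imwrite('pics/s6c.png',cv2.resize(a,None,fx=6,fy=6,interpolation=2))
"
```

```text
t 5.45 p [ 549.1 -285.4   57.6] x yaw 1.565 z [ 0.002 -0.005 -1.   ] F [ 0.  -1.5  0.2] w 46.8
[[0.0, 0.0, -0.01], [0.1, -0.01, 2.0]]
[[0.0, 0.0, 0.0], [0.05, 0.0, 1.16]]
[[0.0, 0.0, 0.0], [0.0, 0.0, 0.0]]
remaining
[0. 0. 0.]
0.0
```

View pics/s6c.png

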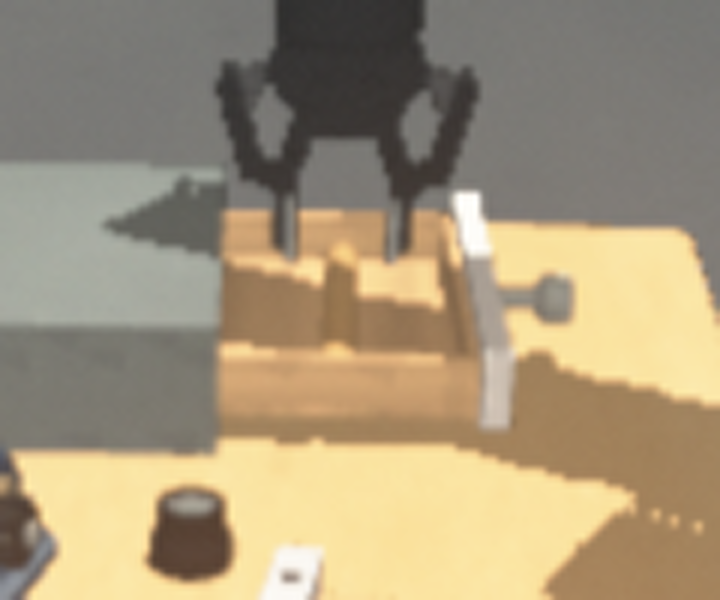

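Emit:
carry_out(plan=[[[0, 0, 0], [0.1, 0, 1.5], 0.0], [[0, 0, 0], [0, 0, 1.2], 0.0], [[0, 0, 0], [0, 0, 0.3], 0.0], [[0, 0, 0], [0, 0, 0], 0.0], [[0, 0, 0], [0, 0, 0], 0.0]])

```text
time: 5.92
tool_pos: [552.0, -286.1, 30.1]
eef_rot: [0.006, 0.709, 0.705, -0.0]
force: [1.1, 0.1, 0.2]
gripper_width: 42.8
```

Emit:
carry_out(plan=[[[0, 0, 0], [0.1, -0.2, 0.4], 0.0], [[0, 0, 0], [0, 0, 0], -1], [[0, 0, 0], [0, 0, 0], -1], [[0, 0, 0], [0, 0, 0], -1], [[0, 0, 0], [0, 0, 0], -1]], squeeze=40)

```text
time: 6.33
tool_pos: [550.9, -285.6, 27.4]
eef_rot: [0.007, 0.709, 0.705, 0.0]
force: [-0.0, 0.5, 0.3]
gripper_width: 17.5
```

```bash
python3 -c "
from h import *
plan([549,-284,26],1.571,step=2,n=1)
snap('side','s7.png')
a=cv2.imread('pics/s7.png')[120:220,230:350]
cv2.imwrite('pics/s7c.png',cv2.resize(a,None,fx=6,fy=6,interpolation=2))
"
```

```text
t 6.33 p [ 550.9 -285.6   27.4] x yaw 1.565 z [ 0.01  -0.009 -1.   ] F [-0.   0.5  0.3] w 17.5
[[0.01, 0.01, -0.01], [0.16, -0.19, 0.14]]
remaining
[0. 0. 0.]
0.015
```

View pics/s7c.png

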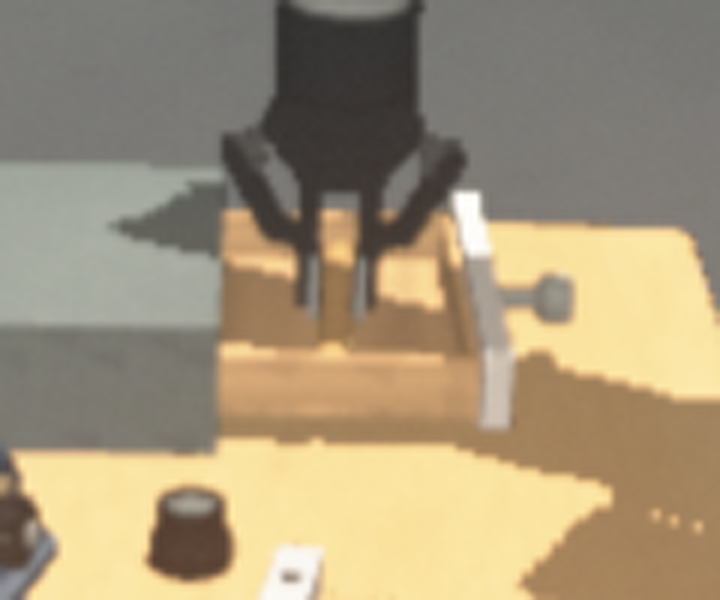

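Emit:
carry_out(plan=[[[0, 0, 0], [0, 0, -0.8], -1], [[0, 0, 0], [0, 0, -1.5], -1], [[0, 0, 0], [0, 0, -2], -1], [[0, 0, 0], [0, 0, -2], -1], [[0, 0, 0], [0, 0, -2], -1]])

```text
time: 6.8
tool_pos: [546.0, -282.8, 109.7]
eef_rot: [0.002, 0.709, 0.705, -0.001]
force: [0.7, -0.7, -0.3]
gripper_width: 17.2
```

```bash
python3 -c "
from h import *
plan([549,-284,26],1.571,step=2,n=1)
snap('side','s8.png');snap('top','t8.png')
a=cv2.imread('pics/s8.png')[100:220,230:350]
b=cv2.imread('pics/t8.png')[120:240,310:430]
cv2.imwrite('pics/s8c.png',cv2.resize(np.hstack([a,b]),None,fx=3.3,fy=3.3,interpolation=2))
"
```

```text
t 6.8 p [ 546.  -282.8  109.7] x yaw 1.565 z [ 0.    -0.004 -1.   ] F [ 0.7 -0.7 -0.3] w 17.2
[[0.0, 0.0, -0.01], [-0.02, 0.07, 2.0]]
remaining
[  2.3  -0.9 -63.8]
0.008
```

View pics/s8c.png

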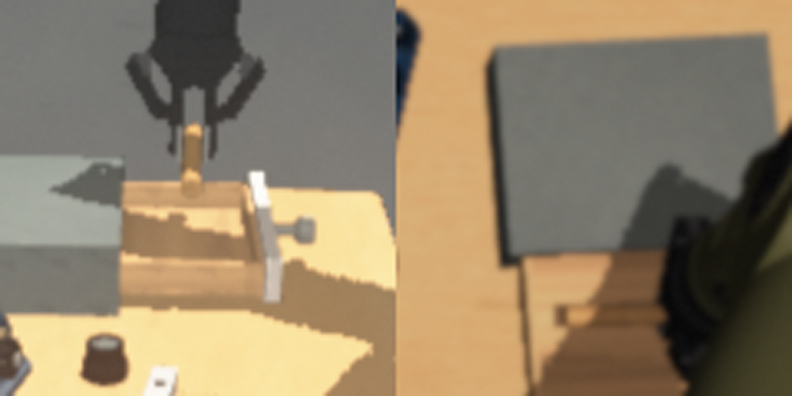

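Emit:
carry_out(plan=[[[0, 0, 0], [2, 0, 0], -1], [[0, 0, 0], [3, 0, 0], -1], [[0, 0, 0.02], [3, 0, 0], -1], [[0, 0, 0.02], [3, 0, 0], -1], [[0, 0, 0.02], [3, 0, 0], -1]])

```text
time: 7.32
tool_pos: [552.8, -146.5, 113.4]
eef_rot: [0.008, 0.734, 0.679, -0.0]
force: [0.6, 0.0, 0.9]
gripper_width: 17.3
```

Emit:
carry_out(plan=[[[0, 0, 0.02], [3, 0, 0], -1], [[0, 0, 0.02], [3, 0, 0], -1], [[0, 0, 0.02], [3, 0, 0], -1], [[0, 0, 0], [3, 0, 0], -1], [[0, 0, 0], [3, 0, 0], -1]])

```text
time: 7.73
tool_pos: [567.9, 9.4, 110.9]
eef_rot: [0.008, 0.756, 0.654, -0.0]
force: [0.8, 0.3, -0.7]
gripper_width: 17.0
```

```bash
python3 -c "
from h import *
plan([527,91.7,60],1.449,step=3,n=5)
"
```

```text
t 7.73 p [567.9   9.4 110.9] x yaw 1.427 z [ 0.009 -0.012 -1.   ] F [ 0.8  0.3 -0.7] w 17.0
[[0.01, 0.01, -0.02], [2.17, -1.51, 1.41]]
[[0.0, 0.0, 0.0], [2.19, -1.44, 1.45]]
[[0.0, 0.0, 0.0], [2.19, -1.44, 1.45]]
[[0.0, 0.0, 0.0], [1.1, -0.73, 0.73]]
[[0.0, 0.0, 0.0], [0.0, 0.0, 0.0]]
remaining
[0. 0. 0.]
0.0
```

Emit:
carry_out(plan=[[[0.01, 0.01, -0.02], [2, -1.5, 1], -1], [[0, 0, 0], [2.2, -1.4, 1.5], -1], [[0, 0, 0], [2.2, -1.1, 1.2], -1], [[0, 0, 0], [0.6, 0, 0.5], -1], [[0, 0, 0], [0, 0, 0], -1]])

```text
time: 8.15
tool_pos: [537.0, 93.4, 67.1]
eef_rot: [0.0, 0.747, 0.665, 0.001]
force: [0.3, -0.1, -0.7]
gripper_width: 17.3
```

```bash
python3 -c "
from h import *
plan([527,91.7,60],1.449,step=3,n=1)
snap('side','s9.png');snap('top','t9.png')
a=cv2.imread('pics/s9.png')[150:290,230:370]
b=cv2.imread('pics/t9.png')[170:310,190:330]
cv2.imwrite('pics/s9c.png',cv2.resize(np.hstack([a,b]),None,fx=2.8,fy=2.8,interpolation=2))
"
```

```text
t 8.15 p [537.   93.4  67.1] x yaw 1.455 z [ 0.003  0.002 -1.   ] F [ 0.3 -0.1 -0.7] w 17.3
[[0.0, 0.0, 0.01], [-0.28, -0.97, 0.7]]
remaining
[0. 0. 0.]
0.007
```

View pics/s9c.png

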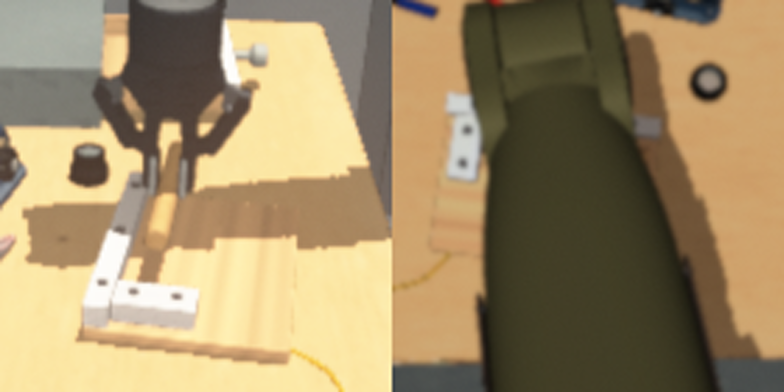

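```bash
python3 -c "
from h import *
s=load('s9.png')
print(proj(s,[546.7,176.4,69.5]),proj(s,[546.7,176.4,61.7]),proj(s,[546.7,176.4,79]))
a=cv2.imread('pics/s9.png')[200:260,260:320]
cv2.imwrite('pics/s9d.png',cv2.resize(a,None,fx=10,fy=10,interpolation=2))
"
```

```text
[284.80532059 235.96647994] [284.7016581  238.97855862] [284.93282977 232.26232118]
```

View pics/s9d.png

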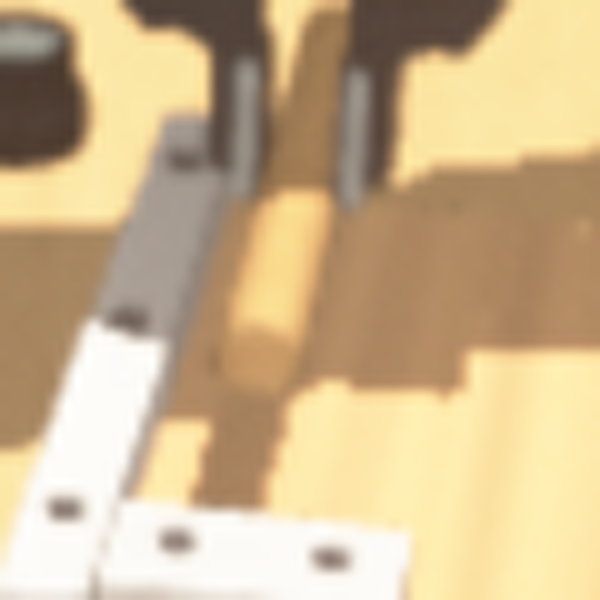

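Emit:
carry_out(plan=[[[0, 0, 0.01], [0, -1.1, 1.0], -1], [[0, 0, 0], [0, 0, 1.2], -1], [[0, 0, 0], [0, 0, 1.0], -1], [[0, 0, 0], [0, 0, 0.5], -1], [[0, 0, 0], [0, 0, 0], -1]])

```text
time: 8.67
tool_pos: [532.2, 88.6, 33.1]
eef_rot: [0.004, 0.753, 0.658, 0.004]
force: [0.3, -1.0, 1.3]
gripper_width: 17.2
```

```bash
cat >> h.py <<'E'
O=np.array([518,117,0.]);JR=Ro.from_euler('z',-.1219)
def jig(p): return JR.inv().apply(np.array(p)-O).round(1)
def world(p): return (JR.apply(p)+O).round(1)
E
python3 -c "
from h import *
print(jig(manip.state()['tool_pos']))
plan(world([10,-23,22]),1.449,step=3,n=1)
"
```

```text
[ 17.5 -26.5  33.1]
t 8.67 p [532.2  88.6  33.1] x yaw 1.436 z [ 0.011  0.    -1.   ] F [ 0.3 -1.   1.3] w 17.2
[[0.01, 0.0, -0.01], [0.34, -0.77, 1.1]]
remaining
[0. 0. 0.]
0.017
```

Emit:
carry_out(plan=[[[0.01, 0, -0.01], [0.2, -0.7, 0.4], -1], [[0, 0, 0], [0, 0, 0.3], -1], [[0, 0, 0], [0, 0, 0.1], -1], [[0, 0, 0], [0, 0, 0], -1], [[0, 0, 0], [0, 0, 0], -1]])

```text
time: 9.08
tool_pos: [526.7, 90.5, 25.5]
eef_rot: [-0.0, 0.75, 0.661, 0.001]
force: [0.3, -0.6, -0.7]
gripper_width: 17.2
```

```bash
python3 -c "
from h import *
print(jig(manip.state()['tool_pos']))
plan(world([10,-23,22]),1.449,step=3,n=1)
"
```

```text
[ 11.8 -25.3  25.5]
t 9.08 p [526.7  90.5  25.5] x yaw 1.445 z [ 0.002  0.002 -1.   ] F [ 0.3 -0.6 -0.7] w 17.2
[[0.0, 0.0, 0.0], [0.23, -0.19, 0.35]]
remaining
[0. 0. 0.]
0.004
```

Emit:
carry_out(plan=[[[0, 0, 0], [0, 0, 0.2], -1], [[0, 0, 0], [0, 0, 0.15], -1], [[0, 0, 0], [0, 0, 0.1], -1], [[0, 0, 0], [0, 0, 0.1], -1], [[0, 0, 0], [0, 0, 0.1], -1]])

```text
time: 9.5
tool_pos: [527.6, 90.9, 20.8]
eef_rot: [0.001, 0.75, 0.662, 0.002]
force: [-6.5, -1.2, 19.7]
gripper_width: 17.6
```

Emit:
carry_out(plan=[[[0, 0, 0], [0, 0, -0.15], -1], [[0, 0, 0], [0.3, 0, 0], -1], [[0, 0, 0], [0.3, 0, 0], -1], [[0, 0, 0], [0.3, 0, 0], -1], [[0, 0, 0], [0, 0, 0], -1]])

```text
time: 9.92
tool_pos: [529.3, 100.8, 22.8]
eef_rot: [0.001, 0.75, 0.661, 0.003]
force: [-0.4, -0.3, -0.3]
gripper_width: 17.0
```

```bash
python3 -c "
from h import *
print(jig(manip.state()['tool_pos']))
plan(world([10,-13.6,22]),1.449,step=3,n=1)
"
```

```text
[ 13.2 -14.7  22.8]
t 9.92 p [529.3 100.8  22.8] x yaw 1.446 z [ 0.005  0.002 -1.   ] F [-0.4 -0.3 -0.3] w 17.0
[[0.0, 0.0, 0.0], [0.11, -0.32, 0.08]]
remaining
[0. 0. 0.]
0.006
```

Emit:
carry_out(plan=[[[0, 0, 0], [0.1, 0, 0], -1], [[0, 0, 0], [0.1, 0, 0], -1], [[0, 0, 0], [0.1, 0, 0], -1], [[0, 0, 0], [0.1, 0, 0], -1], [[0, 0, 0], [0.1, 0, 0], -1]])

```text
time: 10.33
tool_pos: [529.1, 101.2, 22.2]
eef_rot: [0.005, 0.751, 0.661, -0.002]
force: [-0.7, -5.7, 2.1]
gripper_width: 17.0
```

Emit:
carry_out(plan=[[[0, 0, 0], [-0.05, 0, 0.12], -1], [[0, 0, 0], [0, 0, 0.05], -1], [[0, 0, 0], [0, 0, 0], -0.4], [[0, 0, 0], [0, 0, 0], -0.3], [[0, 0, 0], [0, 0, 0], -0.3]])

```text
time: 10.75
tool_pos: [529.3, 101.9, 20.7]
eef_rot: [0.004, 0.751, 0.661, -0.001]
force: [-0.0, -0.3, -0.2]
gripper_width: 30.3
```

Emit:
carry_out(plan=[[[0, 0, 0], [0, 0, -0.8], -0.3], [[0, 0, 0], [0, 0, -1.5], -0.3], [[0, 0, 0], [0, 0, -3], -0.3], [[0, 0, 0], [0, 0, -3], -0.3], [[0, 0, -0.12], [0, -3, -1], -0.3]])

```text
time: 11.17
tool_pos: [500.1, 106.7, 115.5]
eef_rot: [0.002, 0.71, 0.705, -0.002]
force: [1.2, 1.1, 1.6]
gripper_width: 29.7
```

```bash
python3 -c "
from h import *
print(jig(manip.state()['tool_pos']),manip.state()['joints'].round(2))
snap('side','s10.png')
a=cv2.imread('pics/s10.png')[190:290,240:360]
cv2.imwrite('pics/s10c.png',cv2.resize(a,None,fx=6,fy=6,interpolation=2))
"
```

```text
[-16.5 -12.4 115.5] [ 0.21  0.23 -0.44  0.91 -0.01  1.79]
```

View pics/s10c.png

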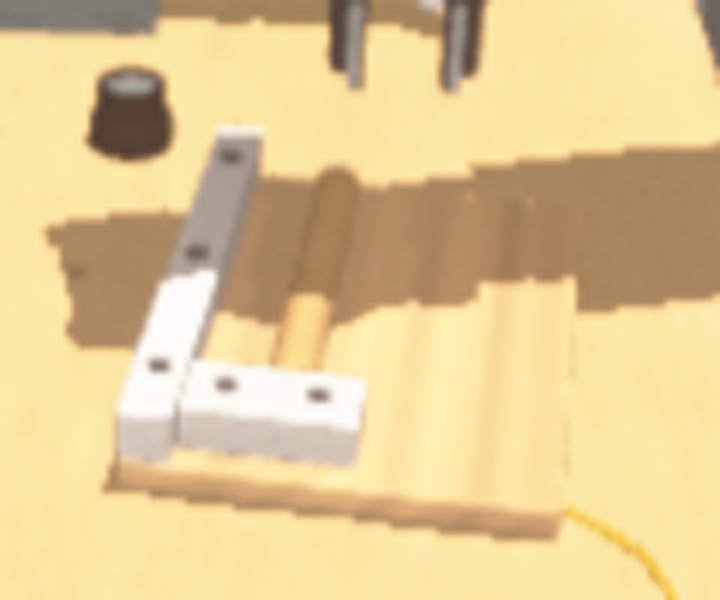

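Emit:
carry_out(plan=[[[0, 0, -0.12], [0, -1, 0], -0.1], [[0, 0, -0.12], [0, 0, 0], 0], [[0, 0, -0.12], [0, 0, 0], 0], [[0, 0, -0.12], [0, 0, 0], 0], [[0, 0, -0.12], [0, 0, 0], 0]])

```text
time: 11.63
tool_pos: [478.7, 108.2, 119.4]
eef_rot: [-0.002, 0.457, 0.889, -0.003]
force: [-0.6, -0.2, 0.3]
gripper_width: 42.8
```

Emit:
carry_out(plan=[[[0, 0, -0.12], [0, 0, 0.5], 0], [[0, 0, -0.12], [0, 0, 1], 0], [[0, 0, -0.12], [0, 0, 1], 0], [[0, 0, -0.12], [0, 0, 1], 0], [[0, 0, -0.12], [0, 0, 0], 0]])

```text
time: 12.05
tool_pos: [478.3, 109.2, 85.6]
eef_rot: [-0.002, 0.162, 0.987, -0.001]
force: [-0.6, -0.2, 0.5]
gripper_width: 42.7
```

```bash
python3 -c "
from h import *
print(jig(manip.state()['tool_pos']),manip.state()['joints'].round(2))
plan(world([-28,-12,45]),np.pi-.122,step=3,n=5)
"
```

```text
[-38.4 -12.6  85.6] [ 0.22  0.23 -0.52  0.83  0.    0.55]
t 12.05 p [478.3 109.2  85.6] x yaw 2.817 z [-0.003 -0.001 -1.   ] F [-0.6 -0.2  0.5] w 42.7
[[0.0, 0.0, -0.11], [-0.73, 0.2, 2.9]]
[[0.0, 0.0, -0.09], [-0.29, 0.04, 1.15]]
[[0.0, 0.0, 0.0], [0.0, 0.0, 0.0]]
[[0.0, 0.0, 0.0], [0.0, 0.0, 0.0]]
[[0.0, 0.0, 0.0], [0.0, 0.0, 0.0]]
remaining
[0. 0. 0.]
0.0
```

Emit:
carry_out(plan=[[[0, 0, -0.11], [0, 0, 2.2], 0], [[0, 0, -0.09], [0, 0, 2.2], 0], [[0, 0, 0], [0, 0, 1], 0], [[0, 0, 0], [0, 0, 0.2], 0], [[0, 0, 0], [0, 0, 0], 0]])

```text
time: 12.47
tool_pos: [478.1, 110.0, 29.1]
eef_rot: [-0.001, 0.058, 0.998, 0.0]
force: [0.3, -1.0, 0.8]
gripper_width: 42.7
```

```bash
python3 -c "
from h import *
print(jig(manip.state()['tool_pos']),manip.state()['joints'].round(2))
plan(world([-28,-12,18]),np.pi-.122,step=3,n=1)
snap('side','s11.png')
a=cv2.imread('pics/s11.png')[190:290,240:360]
cv2.imwrite('pics/s11c.png',cv2.resize(a,None,fx=6,fy=6,interpolation=2))
"
```

```text
[-38.7 -11.8  29.1] [ 0.23  0.29 -0.58  0.7   0.    0.34]
t 12.47 p [478.1 110.   29.1] x yaw 3.026 z [-0.003  0.001 -1.   ] F [ 0.3 -1.   0.8] w 42.7
[[0.0, 0.0, 0.01], [-1.07, -0.03, 1.11]]
remaining
[0. 0. 0.]
0.007
```

View pics/s11c.png

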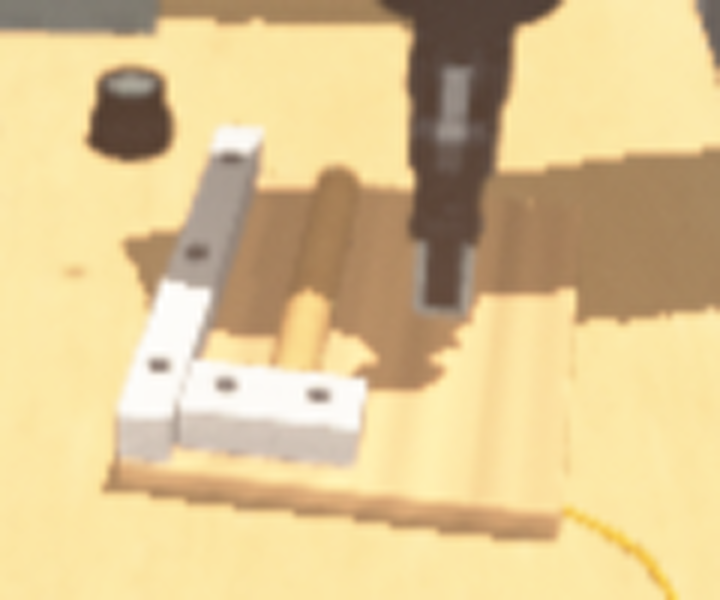

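Emit:
carry_out(plan=[[[0, 0, 0], [0, 0, 0.5], 0], [[0, 0, 0], [0, 0, 0.3], 0], [[0, 0, 0], [0, 0, 0.1], 0], [[0, 0, 0], [0, 0, 0.1], 0], [[0, 0, 0], [0, 0, 0], 0]])

```text
time: 12.93
tool_pos: [480.8, 110.7, 21.7]
eef_rot: [0.001, 0.06, 0.998, 0.001]
force: [-0.5, -0.1, 0.7]
gripper_width: 42.3
```

Emit:
carry_out(plan=[[[0, 0, 0], [0, 0, 0.15], 0], [[0, 0, 0], [0, 0, 0.15], 0], [[0, 0, 0], [0, 0, 0.1], 0], [[0, 0, 0], [0, 0, 0.1], 0], [[0, 0, 0], [0, 0, 0.1], 0]])

```text
time: 13.35
tool_pos: [481.7, 110.9, 16.1]
eef_rot: [0.002, 0.06, 0.998, 0.002]
force: [0.6, -0.8, -0.1]
gripper_width: 42.8
```

Emit:
carry_out(plan=[[[0, 0, 0], [-0.8, 0, -0.05], 0], [[0, 0, 0], [-0.7, 0, 0], 0], [[0, 0, 0], [-0.5, 0, 0], 0], [[0, 0, 0], [-0.3, 0, 0], 0], [[0, 0, 0], [-0.3, 0, 0], 0]])

```text
time: 13.77
tool_pos: [510.0, 107.4, 16.4]
eef_rot: [0.002, 0.06, 0.998, 0.001]
force: [-0.5, -0.7, 0.5]
gripper_width: 43.2
```

```bash
python3 -c "
from h import *
print(jig(manip.state()['tool_pos']),manip.state()['joints'].round(2))
plan(world([18,-12,17]),np.pi-.122,step=.5,n=1)
"
```

```text
[ -6.8 -10.5  16.4] [ 0.21  0.35 -0.53  0.68  0.    0.33]
t 13.77 p [510.  107.4  16.4] x yaw 3.022 z [ 0.004  0.003 -1.   ] F [-0.5 -0.7  0.5] w 43.2
[[0.0, 0.0, 0.0], [-0.5, -0.03, -0.01]]
remaining
[19.5 -3.6  0.4]
0.005
```

Just about in contact; push on slowly.

Emit:
carry_out(plan=[[[0, 0, 0], [-0.4, 0, 0], 0], [[0, 0, 0], [-0.4, 0, 0], 0], [[0, 0, 0], [-0.4, 0, 0], 0], [[0, 0, 0], [-0.3, 0, 0], 0], [[0, 0, 0], [-0.2, 0, 0], 0]])

```text
time: 14.18
tool_pos: [529.1, 105.0, 16.3]
eef_rot: [0.002, 0.06, 0.998, 0.001]
force: [0.3, -0.1, 1.1]
gripper_width: 42.6
```

```bash
python3 -c "
from h import *
print(jig(manip.state()['tool_pos']),manip.state()['joints'].round(2))
plan(world([18,-12,17]),np.pi-.122,step=.5,n=1)
snap('side','s12.png')
a=cv2.imread('pics/s12.png')[190:290,240:360]
cv2.imwrite('pics/s12c.png',cv2.resize(a,None,fx=6,fy=6,interpolation=2))
"
```

```text
[ 12.5 -10.6  16.3] [ 0.19  0.38 -0.49  0.7   0.    0.31]
t 14.18 p [529.1 105.   16.3] x yaw 3.022 z [ 0.004  0.003 -1.   ] F [ 0.3 -0.1  1.1] w 42.6
[[0.0, 0.0, 0.0], [-0.48, -0.12, -0.06]]
remaining
[ 0.7 -0.3  0.1]
0.005
```

View pics/s12c.png

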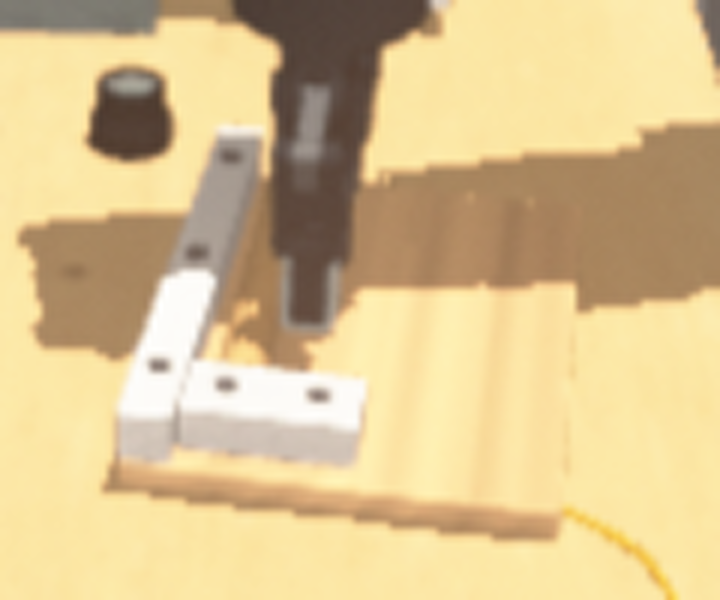

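Emit:
carry_out(plan=[[[0, 0, 0], [-0.3, 0, 0], 0], [[0, 0, 0], [-0.2, 0, 0], 0], [[0, 0, 0], [-0.2, 0, 0], 0], [[0, 0, 0], [-0.2, 0, 0], 0], [[0, 0, 0], [-0.15, 0, 0], 0]])

```text
time: 14.65
tool_pos: [535.8, 103.9, 15.5]
eef_rot: [-0.002, 0.06, 0.998, 0.002]
force: [-4.1, 0.9, 2.2]
gripper_width: 42.6
```

```bash
python3 -c "
from h import *
print(jig(manip.state()['tool_pos']))
"
```

```text
[ 19.3 -10.8  15.5]
```

Emit:
carry_out(plan=[[[0, 0, 0], [0.4, 0, 0], 0], [[0, 0, 0], [1.5, 0, -0.5], 0], [[0, 0, 0], [3, 0, -1], 0], [[0, 0, 0], [2, 0, -3], 0], [[0, 0, 0], [0, 0, -3], 0]])

```text
time: 15.07
tool_pos: [461.9, 110.7, 86.5]
eef_rot: [-0.006, 0.06, 0.998, -0.0]
force: [0.1, 0.7, 0.9]
gripper_width: 42.6
```

```bash
python3 -c "
from h import *
print(jig(manip.state()['tool_pos']),manip.state()['joints'].round(2))
snap('side','s13.png')
a=cv2.imread('pics/s13.png')[190:290,240:360]
cv2.imwrite('pics/s13c.png',cv2.resize(a,None,fx=6,fy=6,interpolation=2))
"
```

```text
[-54.9 -13.   86.5] [ 0.23  0.2  -0.54  0.84  0.    0.35]
```

View pics/s13c.png

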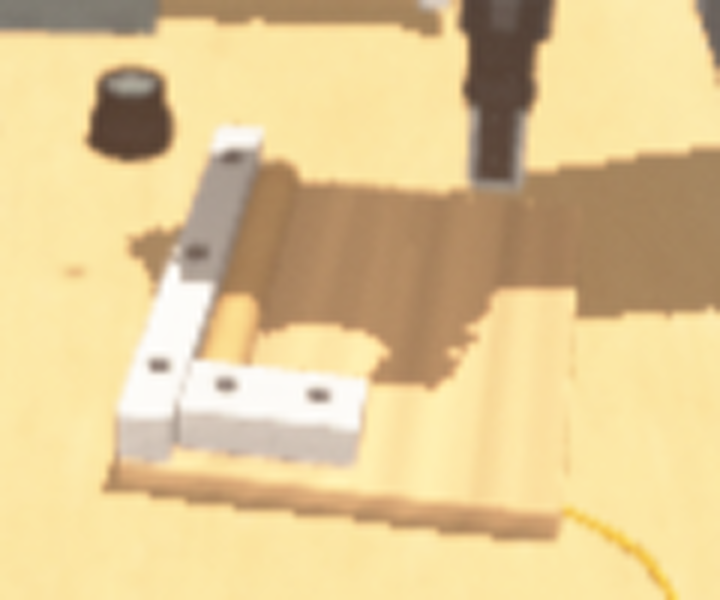

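```bash
python3 -c "
from h import *
plan(world([36,-130,70]),np.pi-.122,step=3.5,n=5)
"
```

```text
t 15.12 p [466.6 111.5  92.2] x yaw 3.021 z [-0.004  0.002 -1.   ] F [1.1 0.5 3.9] w 42.8
[[0.0, 0.0, 0.0], [-2.04, -2.8, 0.51]]
[[0.0, 0.0, 0.0], [-2.04, -2.8, 0.53]]
[[0.0, 0.0, 0.0], [-2.04, -2.8, 0.53]]
[[0.0, 0.0, 0.0], [-2.04, -2.8, 0.53]]
[[0.0, 0.0, 0.0], [-0.47, -0.65, 0.12]]
remaining
[0. 0. 0.]
0.0
```

Emit:
carry_out(plan=[[[0, 0, 0], [-2, -2.8, 0.2], -1], [[0, 0, 0], [-2, -2.8, 0.2], -1], [[0, 0, 0], [-2, -2.8, 0.4], -1], [[0, 0, 0], [-1.6, -2.5, 0.5], -1], [[0, 0, 0], [-0.2, -0.3, 0.2], -1]])

```text
time: 15.53
tool_pos: [539.6, -10.3, 83.3]
eef_rot: [0.007, 0.056, 0.998, 0.002]
force: [0.3, 0.3, -0.1]
gripper_width: 0.2
```

```bash
python3 -c "
from h import *
plan(world([36,-130,21]),np.pi-.122,step=2,n=4)
print(jig(manip.state()['tool_pos']))
"
```

```text
t 15.53 p [539.6 -10.3  83.3] x yaw 3.03 z [ 0.015  0.003 -1.   ] F [ 0.3  0.3 -0.1] w 0.2
[[0.0, 0.01, 0.01], [0.06, -0.21, 1.99]]
[[0.0, 0.0, 0.0], [0.03, -0.2, 1.99]]
[[0.0, 0.0, 0.0], [0.03, -0.2, 1.99]]
[[0.0, 0.0, 0.0], [0.0, -0.03, 0.26]]
remaining
[0. 0. 0.]
0.0
[  37.  -123.7   83.3]
```

Emit:
carry_out(plan=[[[0, 0.015, 0.01], [0.1, -0.6, 2.0], -1], [[0, 0, 0], [0, 0, 2.0], -1], [[0, 0, 0], [0, 0, 1.2], -1], [[0, 0, 0], [0, 0, 0.3], -1], [[0, 0, 0], [0, 0, 0], -1]])

```text
time: 15.95
tool_pos: [542.9, -19.1, 27.3]
eef_rot: [0.004, 0.064, 0.998, 0.002]
force: [-0.1, 0.1, -0.1]
gripper_width: 0.3
```

```bash
python3 -c "
from h import *
plan(world([36,-110,21]),np.pi-.122,step=2,n=1)
print(jig(manip.state()['tool_pos']))
"
```

```text
t 15.95 p [542.9 -19.1  27.3] x yaw 3.014 z [ 0.008  0.004 -1.   ] F [-0.1  0.1 -0.1] w 0.3
[[0.0, 0.01, -0.01], [0.46, 1.87, 0.54]]
remaining
[-0.4  3.4 -0.9]
0.01
[  41.2 -132.1   27.3]
```

Emit:
carry_out(plan=[[[0, 0, 0], [0.7, 0, 0.3], -1], [[0, 0, 0], [0, 0.5, 0.1], -1], [[0, 0, 0], [0, 0.4, 0], -1], [[0, 0, 0], [0, 0.2, 0], -1], [[0, 0, 0], [0, 0, 0], -1]])

```text
time: 16.37
tool_pos: [537.9, -4.9, 25.4]
eef_rot: [0.005, 0.063, 0.998, 0.002]
force: [0.4, -0.0, 0.7]
gripper_width: 0.3
```

```bash
python3 -c "
from h import *
plan(world([36,-110,21]),np.pi-.122,step=2,n=1)
print(jig(manip.state()['tool_pos']))
snap('side','s14.png')
a=cv2.imread('pics/s14.png')[180:280,240:360]
cv2.imwrite('pics/s14c.png',cv2.resize(a,None,fx=6,fy=6,interpolation=2))
"
```

```text
t 16.37 p [537.9  -4.9  25.4] x yaw 3.016 z [ 0.011  0.004 -1.   ] F [ 0.4 -0.   0.7] w 0.3
[[0.01, 0.01, 0.0], [-0.14, 0.85, 0.45]]
remaining
[ 0. -0.  0.]
0.012
[  34.5 -118.6   25.4]
```

View pics/s14c.png

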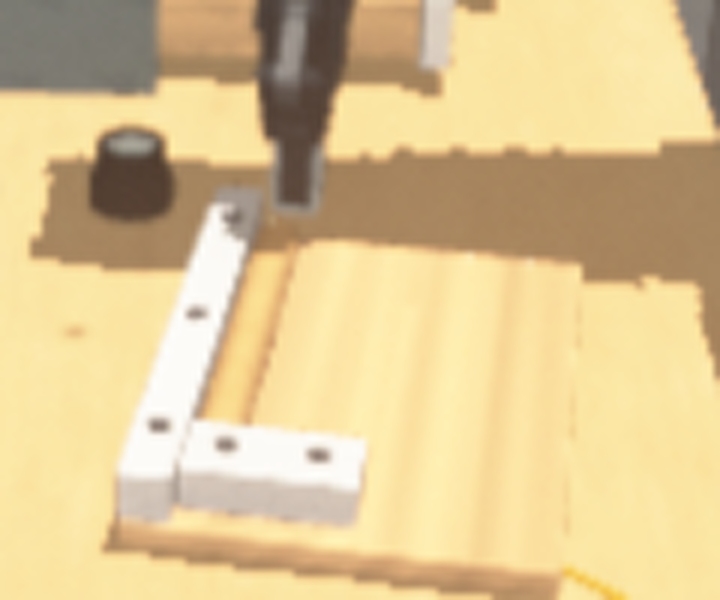

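Emit:
carry_out(plan=[[[0, 0.01, 0], [0, 0.4, 0.3], -1], [[0, 0, 0], [0, 0.3, 0], -1], [[0, 0, 0], [0, 0.3, 0], -1], [[0, 0, 0], [0, 0.2, 0], -1], [[0, 0, 0], [0, 0.2, 0], -1]])

```text
time: 16.83
tool_pos: [540.8, 8.6, 23.1]
eef_rot: [0.001, 0.063, 0.998, 0.0]
force: [-0.6, -11.1, 1.5]
gripper_width: 0.4
```

```bash
python3 -c "
from h import *
plan(world([36,-110,21]),np.pi-.122,step=2,n=1)
print(jig(manip.state()['tool_pos']))
"
```

```text
t 16.83 p [540.8   8.6  23.1] x yaw 3.015 z [ 0.002  0.001 -1.   ] F [ -0.6 -11.1   1.5] w 0.4
[[0.0, 0.0, 0.0], [-0.03, -0.52, 0.21]]
remaining
[ 0. -0.  0.]
0.005
[  35.8 -104.9   23.1]
```

Emit:
carry_out(plan=[[[0, 0, 0], [0, -0.8, 0], -1], [[0, 0, 0], [0, -0.6, -2], -1], [[0, 0, 0], [0, 0, -3.5], -1], [[0, 0, 0], [1.5, 1, -3], -1], [[0, 0, 0], [3, 2, 0], -1]])

```text
time: 17.25
tool_pos: [499.6, 27.1, 109.1]
eef_rot: [-0.0, 0.065, 0.998, 0.0]
force: [1.5, 0.5, 0.8]
gripper_width: 0.2
```

```bash
cat >> h.py <<'E'
def Rt(th): # tilt: tool z=(sin,0,-cos) in jig frame, tool y=+jig y
    s,c=np.sin(th),np.cos(th)
    return JR*Ro.from_matrix(np.array([[-c,0,s],[0,1,0],[-s,0,-c]]))
E
python3 -c "
from h import *
print(jig(manip.state()['tool_pos']),manip.state()['joints'].round(2))
plan(world([-10,-12,85]),tilt=Rt(.785),step=1.5,n=8)
"
```

```text
[ -7.3 -91.5 109.1] [ 0.05  0.21 -0.47  0.89  0.    0.18]
t 17.25 p [499.6  27.1 109.1] x yaw 3.011 z [-0.     0.001 -1.   ] F [1.5 0.5 0.8] w 0.2
[[0.0, -0.11, 0.0], [0.06, 1.43, 0.44]]
[[0.0, -0.11, 0.0], [0.11, 1.43, 0.43]]
[[0.0, -0.11, 0.0], [0.15, 1.43, 0.41]]
[[0.0, -0.11, 0.0], [0.2, 1.43, 0.4]]
[[0.0, -0.11, 0.0], [0.24, 1.43, 0.37]]
[[0.0, -0.11, 0.0], [0.15, 0.77, 0.19]]
[[0.0, -0.11, 0.0], [0.0, 0.0, 0.0]]
[[0.0, -0.02, 0.0], [0.0, 0.0, 0.0]]
remaining
[0. 0. 0.]
0.015
```

Emit:
carry_out(plan=[[[0, -0.11, 0], [0.1, 1.4, 0.2], -1], [[0, -0.11, 0], [0.1, 1.4, 0.2], -1], [[0, -0.11, 0], [0.1, 1.4, 0.2], -1], [[0, -0.11, 0], [0.2, 1.4, 0.2], -1], [[0, -0.11, 0], [0.2, 1.4, 0.2], -1]])

```text
time: 17.67
tool_pos: [509.6, 99.4, 106.2]
eef_rot: [0.285, 0.067, 0.956, -0.014]
force: [-0.0, 0.5, -1.6]
gripper_width: -0.1
```

```bash
python3 -c "
from h import *
print(jig(manip.state()['tool_pos']),manip.state()['joints'].round(2))
plan(world([-10,-12,85]),tilt=Rt(.785),step=1.5,n=5)
"
```

```text
[ -6.2 -18.5 106.2] [ 0.35 -0.08 -1.    0.12 -0.25  0.42]
t 17.67 p [509.6  99.4 106.2] x yaw 2.998 z [ 0.544 -0.064 -0.837] F [-0.   0.5 -1.6] w -0.1
[[0.0, -0.11, -0.01], [1.0, 0.41, 1.04]]
[[0.0, -0.1, -0.01], [0.55, 0.21, 0.46]]
[[0.0, 0.0, 0.0], [0.0, 0.0, 0.0]]
[[0.0, 0.0, 0.0], [0.0, 0.0, 0.0]]
[[0.0, 0.0, 0.0], [0.0, 0.0, 0.0]]
remaining
[0. 0. 0.]
0.0
```

```bash
python3 -c "
from h import *
print(jig(manip.state()['tool_pos']),manip.state()['joints'].round(2))
plan(world([-8,-12,60]),tilt=Rt(.45),step=1.5,n=5)
"
```

```text
[ -6.2 -18.5 106.2] [ 0.35 -0.08 -1.    0.12 -0.25  0.42]
t 17.67 p [509.6  99.4 106.2] x yaw 2.998 z [ 0.544 -0.064 -0.837] F [-0.   0.5 -1.6] w -0.1
[[0.0, 0.11, -0.02], [0.87, 0.19, 1.21]]
[[0.0, 0.02, 0.0], [0.73, 0.21, 1.3]]
[[0.0, 0.0, 0.0], [0.7, 0.21, 1.31]]
[[0.0, 0.0, 0.0], [0.08, 0.02, 0.15]]
[[0.0, 0.0, 0.0], [0.0, 0.0, 0.0]]
remaining
[0. 0. 0.]
0.0
```

Emit:
carry_out(plan=[[[0, 0.11, -0.02], [0.6, 0.2, 0.8], -1], [[0, 0.02, 0], [0.7, 0.2, 1.2], -1], [[0, 0, 0], [0.7, 0.1, 1.2], -1], [[0, 0, 0], [0, 0, 0], -1], [[0, 0, 0], [0, 0, 0], -1]])

```text
time: 18.08
tool_pos: [463.5, 98.3, 37.8]
eef_rot: [0.203, 0.048, 0.978, -0.017]
force: [-0.4, -0.0, 1.4]
gripper_width: -0.0
```

```bash
python3 -c "
from h import *
print(jig(manip.state()['tool_pos']),manip.state()['joints'].round(2))
plan(world([13.9,-12,35.7]),tilt=Rt(.45),step=1.5,n=5)
snap('side','s15.png')
a=cv2.imread('pics/s15.png')[160:280,240:360]
cv2.imwrite('pics/s15c.png',cv2.resize(a,None,fx=5,fy=5,interpolation=2))
"
```

```text
[-51.8 -25.2  37.8] [ 0.33  0.03 -1.01  0.17 -0.18  0.4 ]
t 18.08 p [463.5  98.3  37.8] x yaw 3.046 z [ 0.395 -0.053 -0.917] F [-0.4 -0.   1.4] w -0.0
[[0.0, -0.04, 0.02], [-1.34, 0.27, 0.63]]
[[0.0, 0.0, 0.0], [-1.3, 0.3, 0.68]]
[[0.0, 0.0, 0.0], [-1.3, 0.3, 0.68]]
[[0.0, 0.0, 0.0], [-1.3, 0.3, 0.68]]
[[0.0, 0.0, 0.0], [-0.61, 0.14, 0.32]]
remaining
[0. 0. 0.]
0.0
```

View pics/s15c.png

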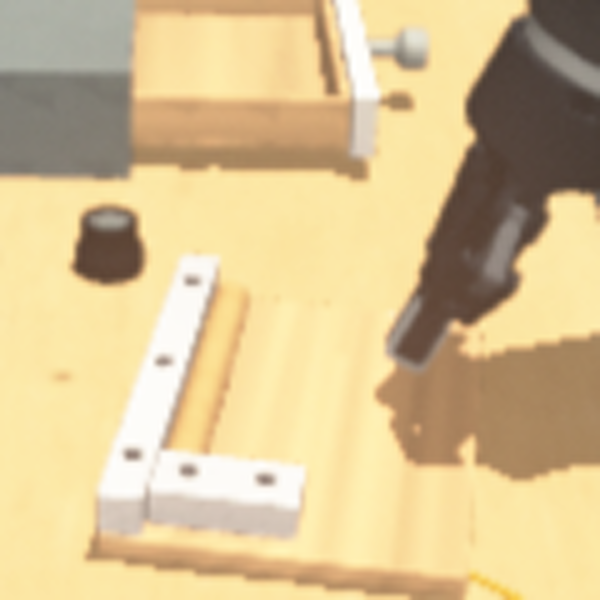

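```bash
python3 -c "
from h import *
plan(world([0,-12,52]),tilt=Rt(.42),step=1.2,n=5)
"
```

```text
t 18.13 p [463.8  98.3  38.1] x yaw 3.046 z [ 0.395 -0.053 -0.917] F [-1.  -0.   0.3] w -0.1
[[0.0, -0.01, 0.02], [-1.16, 0.26, 0.17]]
[[0.0, 0.0, 0.0], [-1.15, 0.29, 0.18]]
[[0.0, 0.0, 0.0], [-1.15, 0.29, 0.18]]
[[0.0, 0.0, 0.0], [-1.15, 0.29, 0.18]]
[[0.0, 0.0, 0.0], [-0.66, 0.17, 0.1]]
remaining
[0. 0. 0.]
0.0
```

Emit:
carry_out(plan=[[[0, 0, 0.02], [-1.2, 0.3, 0], -1], [[0, 0, 0], [-1.2, 0.3, 0.1], -1], [[0, 0, 0], [-1.1, 0.3, 0.1], -1], [[0, 0, 0], [-0.8, 0.1, 0.1], -1], [[0, 0, 0], [0, 0, 0], -1]])

```text
time: 18.55
tool_pos: [515.4, 104.5, 61.0]
eef_rot: [0.209, 0.06, 0.976, -0.013]
force: [0.7, -0.3, 0.1]
gripper_width: -0.2
```

```bash
python3 -c "
from h import *
print(jig(manip.state()['tool_pos']),manip.state()['joints'].round(2))
plan(world([14,-12,35.6]),tilt=Rt(.45),step=1.2,n=5)
"
```

```text
[ -1.  -12.7  61. ] [ 0.31  0.07 -0.89  0.22 -0.17  0.4 ]
t 18.55 p [515.4 104.5  61. ] x yaw 3.018 z [ 0.407 -0.05  -0.912] F [ 0.7 -0.3  0.1] w -0.2
[[0.0, -0.03, 0.0], [-0.13, 0.03, 1.19]]
[[0.0, 0.0, 0.0], [-0.1, 0.03, 1.2]]
[[0.0, 0.0, 0.0], [-0.05, 0.01, 0.55]]
[[0.0, 0.0, 0.0], [0.0, 0.0, 0.0]]
[[0.0, 0.0, 0.0], [0.0, 0.0, 0.0]]
remaining
[0. 0. 0.]
0.0
```

Emit:
carry_out(plan=[[[0, -0.03, 0], [-0.1, 0, 0.8], -1], [[0, 0, 0], [-0.1, 0, 0.8], -1], [[0, 0, 0], [-0.1, 0, 0.5], -1], [[0, 0, 0], [0, 0, 0], -1], [[0, 0, 0], [0, 0, 0], -1]])

```text
time: 18.97
tool_pos: [531.7, 103.0, 46.1]
eef_rot: [0.227, 0.061, 0.972, -0.013]
force: [-0.3, -0.9, -0.5]
gripper_width: -0.3
```

```bash
python3 -c "
from h import *
print(jig(manip.state()['tool_pos']),manip.state()['joints'].round(2))
plan(world([23.9,-12,25.7]),tilt=Rt(.45),step=.3,n=2)
"
```

```text
[ 15.3 -12.3  46.1] [ 0.3   0.11 -0.92  0.12 -0.18  0.39]
t 18.97 p [531.7 103.   46.1] x yaw 3.014 z [ 0.439 -0.052 -0.897] F [-0.3 -0.9 -0.5] w -0.3
[[0.0, 0.01, 0.0], [0.02, 0.0, 0.3]]
[[0.0, 0.0, 0.0], [0.02, 0.0, 0.3]]
remaining
[  6.3  -0.6 -14.9]
0.0
```

Emit:
carry_out(plan=[[[0, 0, 0], [0.2, 0, 0.5], -1], [[0, 0, 0], [0.2, 0, 0.4], -1], [[0, 0, 0], [0.1, 0, 0.2], -1], [[0, 0, 0], [0, 0, 0], -1], [[0, 0, 0], [0, 0, 0], -1]])

```text
time: 19.38
tool_pos: [531.3, 102.7, 32.4]
eef_rot: [0.226, 0.061, 0.972, -0.013]
force: [0.4, 0.3, -0.5]
gripper_width: 0.3
```

```bash
python3 -c "
from h import *
print(jig(manip.state()['tool_pos']),manip.state()['joints'].round(2))
plan(world([23.9,-12,25.7]),tilt=Rt(.45),step=.3,n=2)
snap('side','s16.png')
a=cv2.imread('pics/s16.png')[190:280,250:350]
cv2.imwrite('pics/s16c.png',cv2.resize(a,None,fx=6,fy=6,interpolation=2))
"
```

```text
[ 14.9 -12.5  32.4] [ 0.3   0.14 -0.93  0.08 -0.18  0.39]
t 19.38 p [531.3 102.7  32.4] x yaw 3.015 z [ 0.437 -0.053 -0.898] F [ 0.4  0.3 -0.5] w 0.3
[[0.0, 0.01, 0.0], [-0.14, 0.02, 0.27]]
[[0.0, 0.0, 0.0], [-0.14, 0.01, 0.27]]
remaining
[ 4.2 -0.3 -3.1]
0.0
```

View pics/s16c.png

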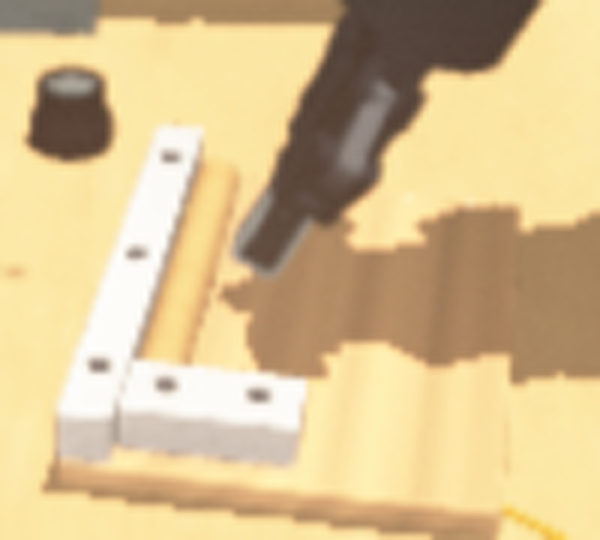

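Emit:
carry_out(plan=[[[0, 0, 0], [-0.2, 0, 0.2], -1], [[0, 0, 0], [-0.2, 0, 0.2], -1], [[0, 0, 0], [-0.1, 0, 0.1], -1], [[0, 0, 0], [0, 0, 0], -1], [[0, 0, 0], [0, 0, 0], -1]])

```text
time: 19.85
tool_pos: [539.2, 102.1, 30.5]
eef_rot: [0.226, 0.061, 0.972, -0.013]
force: [0.6, -0.3, 0.2]
gripper_width: -0.0
```

```bash
python3 -c "
from h import *
print(jig(manip.state()['tool_pos']),manip.state()['joints'].round(2))
plan(world([23.9,-12,25.7]),tilt=Rt(.45),step=.3,n=2)
"
```

```text
[ 22.8 -12.2  30.5] [ 0.29  0.15 -0.92  0.08 -0.18  0.38]
t 19.85 p [539.2 102.1  30.5] x yaw 3.015 z [ 0.438 -0.052 -0.897] F [ 0.6 -0.3  0.2] w -0.0
[[0.0, 0.01, 0.0], [0.07, 0.02, 0.29]]
[[0.0, 0.0, 0.0], [0.04, 0.01, 0.19]]
remaining
[0. 0. 0.]
0.0
```

Emit:
carry_out(plan=[[[0, 0, 0], [0.1, 0, 0.25], -1], [[0, 0, 0], [0, 0, 0.1], -1], [[0, 0, 0], [-0.05, 0, 0.1], -1], [[0, 0, 0], [-0.05, 0, 0.1], -1], [[0, 0, 0], [0, 0, 0], -1]])

```text
time: 20.27
tool_pos: [541.5, 101.8, 25.5]
eef_rot: [0.226, 0.061, 0.972, -0.013]
force: [-5.2, 0.6, 8.0]
gripper_width: 0.2
```

```bash
python3 -c "
from h import *
print(jig(manip.state()['tool_pos']),JR.inv().apply(manip.state()['force']).round(1))
plan(world([23.9,-12,25.7]),tilt=Rt(.45),step=.3,n=1)
"
```

```text
[ 25.2 -12.2  25.5] [-5.2 -0.1  8. ]
t 20.27 p [541.5 101.8  25.5] x yaw 3.015 z [ 0.438 -0.052 -0.897] F [-5.2  0.6  8. ] w 0.2
[[0.0, 0.01, 0.0], [0.1, 0.02, -0.07]]
remaining
[0. 0. 0.]
0.008
```

Emit:
carry_out(plan=[[[0, 0, 0], [-0.1, 0, 0.1], -1], [[0, 0, 0], [-0.15, 0, 0.15], -1], [[0, 0, 0], [-0.15, 0, 0.15], -1], [[0, 0, 0], [-0.15, 0, 0.15], -1], [[0, 0, 0], [-0.15, 0, 0.15], -1]])

```text
time: 20.68
tool_pos: [541.0, 102.0, 23.6]
eef_rot: [0.221, 0.058, 0.974, -0.011]
force: [-29.2, 1.0, 39.8]
gripper_width: -0.4
```

```bash
python3 -c "
from h import *
st=manip.state()
print(jig(st['tool_pos']),JR.inv().apply(st['force']).round(1),st['joints'].round(2))
snap('side','s17.png');snap('top','t17.png')
st=manip.state()
print(jig(st['tool_pos']),JR.inv().apply(st['force']).round(1))
a=cv2.imread('pics/s17.png')[190:280,250:350]
cv2.imwrite('pics/s17c.png',cv2.resize(a,None,fx=6,fy=6,interpolation=2))
"
```

```text
[ 24.7 -12.1  23.6] [-29.1  -2.5  39.8] [ 0.29  0.17 -0.91  0.07 -0.17  0.37]
[ 24.7 -12.1  23.7] [-28.4  -2.2  38.2]
```

View pics/s17c.png

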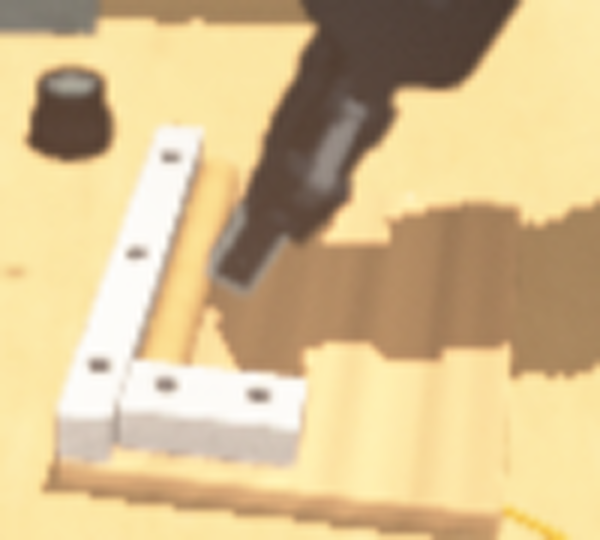

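View pics/s17.png

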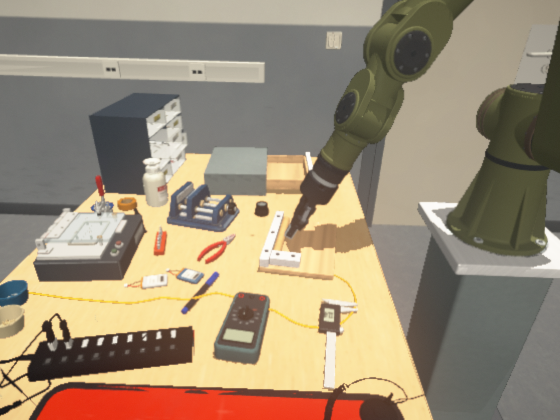

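Emit:
carry_out(plan=[[[0, 0, 0], [0.1, 0, -0.1], -1], [[0, 0, 0], [0, 0, 0], -1], [[0, 0, 0], [-0.05, 0, 0.05], -1], [[0, 0, 0], [-0.05, 0, 0.05], -1], [[0, 0, 0], [-0.05, 0, 0.05], -1]])

```text
time: 21.2
tool_pos: [540.8, 102.3, 24.2]
eef_rot: [0.221, 0.057, 0.974, -0.011]
force: [-11.7, 0.6, 14.2]
gripper_width: 0.2
```

```bash
python3 -c "
from h import *
st=manip.state()
print(jig(st['tool_pos']),JR.inv().apply(st['force']).round(1),st['joints'].round(2))
"
```

```text
[ 24.5 -11.8  24.2] [-11.7  -0.8  14.2] [ 0.29  0.17 -0.91  0.07 -0.17  0.37]
```

```bash
python3 -c "
from h import *
for i in range(12):
    im=manip.get_image('side')
    st=manip.state()
    if i%3==2: print(st['time'],jig(st['tool_pos']),JR.inv().apply(st['force']).round(1))
snap('side','s18.png');snap('top','t18.png')
a=cv2.imread('pics/s18.png');b=cv2.imread('pics/s0.png') if 0 else cv2.imread('pics/side0.png')
d=cv2.absdiff(a,b).max(2)
print('bystander diff side',{k:int((d[v[1]:v[3],v[0]:v[2]]>25).sum()) for k,v in dict(meter=(210,285,275,362),cal=(315,290,360,390),cut=(190,230,240,265),pen=(175,268,225,315),loupe=(250,198,272,220)).items()})
cv2.imwrite('pics/s18c.png',cv2.resize(a[140:290,190:360],None,fx=4,fy=4,interpolation=2))
"
```

```text
21.35 [ 24.4 -11.8  24.3] [-7.  -0.9  8.3]
21.5 [ 24.4 -11.8  24.3] [-6.  -1.1  8.7]
21.65 [ 24.3 -11.8  24.3] [-6.7 -0.3  8. ]
21.8 [ 24.4 -11.8  24.3] [-5.4 -0.3  7.8]
bystander diff side {'meter': 0, 'cal': 0, 'cut': 0, 'pen': 0, 'loupe': 0}
```

View pics/s18c.png

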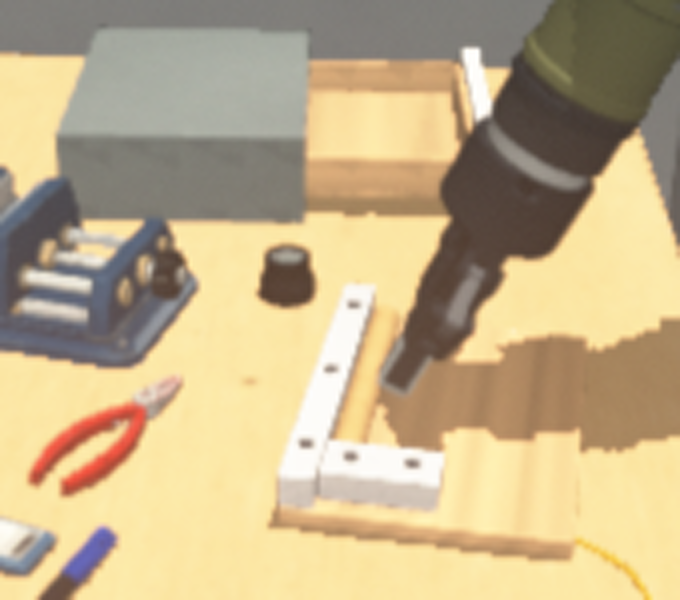

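View pics/t18.png

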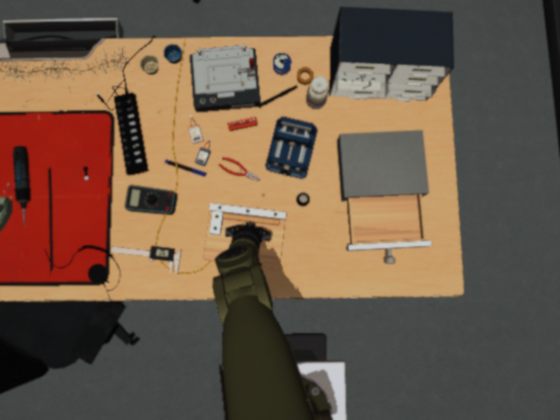

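Emit:
carry_out(plan=[[[0, 0, 0], [-0.08, 0, 0.08], -1], [[0, 0, 0], [-0.1, 0, 0.08], -1], [[0, 0, 0], [-0.1, 0, 0.08], -1], [[0, 0, 0], [-0.1, 0, 0.08], -1], [[0, 0, 0], [-0.1, 0, 0.08], -1]])

```text
time: 22.32
tool_pos: [541.0, 102.3, 24.1]
eef_rot: [0.218, 0.056, 0.974, -0.011]
force: [-19.7, 0.7, 26.5]
gripper_width: -0.4
```

```bash
python3 -c "
from h import *
for i in range(12):
    im=manip.get_image('side')
    st=manip.state()
    if i%3==2: print(st['time'],jig(st['tool_pos']),JR.inv().apply(st['force']).round(1))
t=load('t18.png');t0=load('top0.png')
def cen(im,x0,x1,y0,y1):
    g=im['color'][y0:y1,x0:x1].astype(int); m=(g.min(2)>110)&(g.max(2)-g.min(2)<35)
    v,u=np.nonzero(m); return np.array([u.mean()+x0,v.mean()+y0]),m.sum()
for im,b in((t0,(345,426,190,207)),(t,(352,428,238,252))):
    c,n=cen(im,*b);print(n,onz(im,c,57).round(1))
cv2.imwrite('pics/t18d.png',cv2.resize(cv2.imread('pics/t18.png')[180:280,330:440],None,fx=5,fy=5,interpolation=2))
"
```

```text
22.4667 [ 24.6 -11.8  24. ] [-20.   -1.9  26.4]
22.6167 [ 24.6 -11.8  24. ] [-21.1  -1.8  25.9]
22.7667 [ 24.6 -11.8  24. ] [-20.1  -1.3  27.5]
22.9167 [ 24.6 -11.8  24.1] [-19.4  -1.8  26.8]
501 [ 604.4 -281.8   57. ]
438 [ 472.8 -288.7   57. ]
```

View pics/t18d.png

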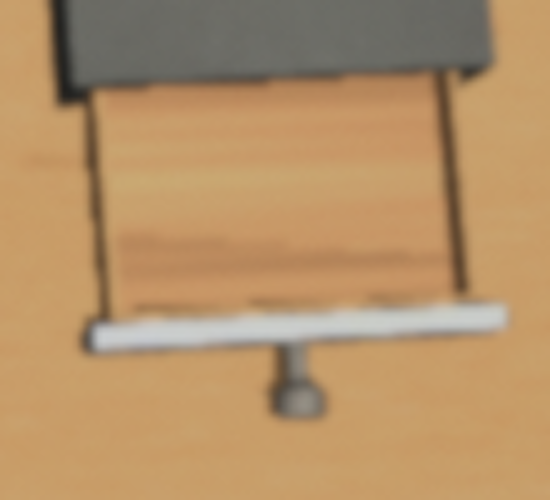

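```bash
python3 -c "
from h import *
s0=load('side0.png');s5=load('s5.png')
for z0 in [1]:
  for (im,x0,x1,y0,y1) in ((s0,276,290,163,176),(s5,316,330,163,176)):
    g=cv2.cvtColor(im['color'],7).astype(float);sub=im['color'][y0:y1,x0:x1].astype(int)
    m=(sub[:,:,0]-sub[:,:,2]<40); v,u=np.nonzero(m); c=(u.mean()+x0,v.mean()+y0)
    print(c,m.sum(),onz(im,c,39).round(2))
  # white front right/near-edge columns, using front's left end face rows
for im,x0,x1,rows in ((s0,262,276,range(178,186)),(s5,305,320,range(180,188))):
    for y in rows:
        r=im['color'][y,x0:x1].astype(int); print(y,(r.min(1)),end=' ')
    print()
"
```

```text
(np.float64(280.95454545454544), np.float64(168.5909090909091)) 44 [ 565.6  -285.82   39.  ]
(np.float64(320.82978723404256), np.float64(169.10638297872342)) 47 [ 435.42 -291.82   39.  ]
178 [107 106 108 111 140 191 220 221 223 211 154 155 156 155] 179 [106 106 106 109 127 167 190 190 187 177 126 127 127 128] 180 [108 107 106 109 128 165 187 189 186 175 135 141 142 140] 181 [110 109 108 110 128 166 187 188 187 176 147 157 159 159] 182 [112 111 110 112 129 164 186 188 188 176 148 160 162 161] 183 [112 111 111 112 128 163 185 187 189 176 148 161 161 161] 184 [110 111 110 112 126 162 184 188 187 176 150 159 161 160] 185 [111 110 110 112 127 163 184 188 188 178 157 161 161 161] 
180 [107 104 104 104 106 135 189 195 194 192 169 105  94  91  90] 181 [111 108 108 110 109 131 183 191 189 180 149  99  90  93  92] 182 [113 109 110 110 111 134 185 188 188 181 149  99  90  91  91] 183 [112 110 111 111 113 136 183 189 189 180 146  99  89  91  92] 184 [108 108 109 112 115 139 183 188 188 175 134  96  91  91  93] 185 [107 107 107 110 116 142 184 188 187 174 123  94  91  92  91] 186 [105 103 106 108 115 145 185 187 187 173 118  93  91  90  93] 187 [103 104 105 108 117 151 187 187 187 172 113  93  90  91  90]
```

```bash
python3 -c "
from h import *
s0=load('side0.png');s5=load('s5.png')
def ony(im,uv,y):
    c,d=ray(im,uv);return c+d*(y-c[1])/d[1]
def edge(im,y,x0,x1,th=149):
    r=im['color'][y,x0:x1].astype(float).min(1)
    i=np.argmax(r>th);return x0+i-1+(th-r[i-1])/(r[i]-r[i-1])
for yo in(-160,-167):
  A=[ony(s0,(edge(s0,y,262,276),y),yo) for y in range(180,186)]
  B=[ony(s5,(edge(s5,y,305,320),y),yo-6) for y in range(180,188)]
  fa=np.polyfit([a[2] for a in A],[a[0] for a in A],1);fb=np.polyfit([a[2] for a in B],[a[0] for a in B],1)
  print(yo,[np.round(a,1) for a in (A[0],A[-1],B[0],B[-1])],[ (np.polyval(fa,z)-np.polyval(fb,z)).round(2) for z in(30,40,50)])
# neck/head from s5 vs s4 vs s17/18 templates: drawer after release
s4=load('s4.png')
for nm in('s4','s5','s6','s7','s8'):
  im=load(nm+'.png');print(nm,[round(edge(im,y,305,320),2) for y in range(180,188)])
"
```

```text
-160 [array([ 605.6, -160. ,   52.6]), array([ 605.3, -160. ,   36.4]), array([ 476. , -166. ,   54.4]), array([ 475.6, -166. ,   31.5])] [np.float64(129.91), np.float64(129.92), np.float64(129.94)]
-167 [array([ 605.9, -167. ,   49.5]), array([ 605.7, -167. ,   33.2]), array([ 475.5, -173. ,   51.3]), array([ 475.1, -173. ,   28.3])] [np.float64(130.76), np.float64(130.78), np.float64(130.8)]
s4 [np.float64(310.23), np.float64(310.33), np.float64(310.29), np.float64(310.27), np.float64(310.2), np.float64(310.14), np.float64(310.07), np.float64(309.94)]
s5 [np.float64(310.26), np.float64(310.35), np.float64(310.29), np.float64(310.28), np.float64(310.23), np.float64(310.17), np.float64(310.1), np.float64(309.94)]
s6 [np.float64(310.34), np.float64(310.35), np.float64(310.38), np.float64(310.39), np.float64(310.32), np.float64(310.18), np.float64(310.08), np.float64(310.0)]
s7 [np.float64(310.32), np.float64(310.33), np.float64(310.38), np.float64(310.4), np.float64(310.32), np.float64(310.27), np.float64(310.2), np.float64(310.1)]
s8 [np.float64(310.33), np.float64(310.36), np.float64(310.37), np.float64(310.4), np.float64(310.32), np.float64(310.18), np.float64(310.11), np.float64(310.03)]
```

Emit:
carry_out(plan=[[[0, 0, 0], [0.3, 0, -0.5], -1], [[0, 0, 0], [0.2, 0, -1.5], -1], [[0, 0.11, 0], [0.5, 0, -3], -1], [[0, 0.11, 0], [0, -1, -3], -1], [[0, 0.11, 0], [0, -3, -1], -1]])

```text
time: 23.33
tool_pos: [490.2, 70.2, 88.0]
eef_rot: [0.067, 0.052, 0.996, -0.002]
force: [3.1, 0.0, 0.1]
gripper_width: -0.0
```

```bash
python3 -c "
from h import *
plan([535,-287,120],3.187,step=3.8,n=5)
"
```

```text
t 23.33 p [490.2  70.2  88. ] x yaw 3.036 z [ 0.133 -0.012 -0.991] F [3.1 0.  0.1] w -0.0
[[0.0, 0.07, -0.08], [-0.9, -3.68, -0.23]]
[[0.0, 0.06, -0.07], [-0.58, -3.74, -0.3]]
[[0.0, 0.0, 0.0], [-0.3, -3.77, -0.34]]
[[0.0, 0.0, 0.0], [-0.3, -3.77, -0.34]]
[[0.0, 0.0, 0.0], [-0.3, -3.77, -0.34]]
remaining
[  21.3 -169.4   15.2]
0.0
```

Emit:
carry_out(plan=[[[0, 0.07, -0.08], [-0.6, -3, -0.8], -1], [[0, 0.06, -0.07], [-0.5, -3.7, -0.8], -1], [[0, 0, 0], [-0.3, -3.7, -0.5], -1], [[0, 0, 0], [-0.3, -3.7, -0.3], -1], [[0, 0, 0], [-0.3, -3.7, 0], -1]])

```text
time: 23.75
tool_pos: [517.6, -113.6, 119.7]
eef_rot: [0.0, -0.029, 1.0, -0.002]
force: [1.4, -0.2, -0.2]
gripper_width: -0.4
```

Emit:
carry_out(plan=[[[0, 0, 0], [-0.5, -3.7, 0], -1], [[0, 0, 0], [-0.5, -3.7, 0], -1], [[0, 0, 0], [-0.5, -3.7, 0], -1], [[0, 0, 0], [-0.3, -3, 0], -1], [[0, 0, 0], [0, 0, 0], -1]])

```text
time: 24.17
tool_pos: [546.6, -269.7, 118.8]
eef_rot: [0.002, -0.025, 1.0, -0.004]
force: [0.9, 0.6, 0.1]
gripper_width: 0.2
```

```bash
python3 -c "
from h import *
plan([535,-287,42],3.187,step=3,n=5)
snap('side','s20.png')
print(jig([0,0,0]))
cv2.imwrite('pics/s20c.png',cv2.resize(cv2.imread('pics/s20.png')[120:290,220:360],None,fx=4,fy=4,interpolation=2))
"
```

```text
t 24.17 p [ 546.6 -269.7  118.8] x yaw -3.091 z [ 0.004 -0.008 -1.   ] F [0.9 0.6 0.1] w 0.2
[[-0.01, 0.0, 0.01], [0.48, -0.61, 2.9]]
[[0.0, 0.0, 0.0], [0.47, -0.63, 2.89]]
[[0.0, 0.0, 0.0], [0.31, -0.41, 1.89]]
[[0.0, 0.0, 0.0], [0.0, 0.0, 0.0]]
[[0.0, 0.0, 0.0], [0.0, 0.0, 0.0]]
remaining
[0. 0. 0.]
0.0
[-499.9 -179.1    0. ]
```

View pics/s20c.png

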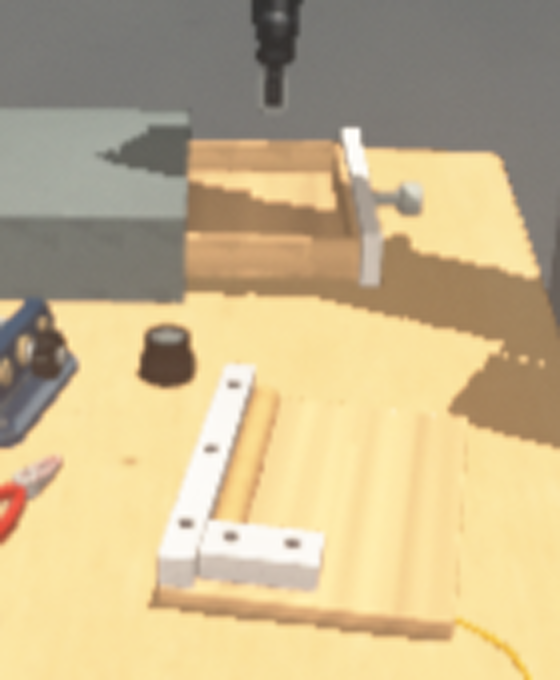

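Emit:
carry_out(plan=[[[-0.01, 0, 0], [0.6, -0.6, 2.5], -1], [[0, 0, 0], [0.6, -0.5, 2.5], -1], [[0, 0, 0], [0.6, 0, 1.8], -1], [[0, 0, 0], [0.4, 0, 0.4], -1], [[0, 0, 0], [0, 0, 0], -1]])

```text
time: 24.63
tool_pos: [525.0, -277.5, 43.1]
eef_rot: [0.002, -0.026, 1.0, 0.003]
force: [-0.0, 0.9, -0.2]
gripper_width: -0.2
```

Emit:
carry_out(plan=[[[0, 0, 0], [0.5, 0, 0], -1], [[0, 0, 0], [0.5, 0, 0], -1], [[0, 0, 0], [0.3, 0, 0], -1], [[0, 0, 0], [0, 0, 0], -1], [[0, 0, 0], [0, 0, 0], -1]])

```text
time: 25.05
tool_pos: [513.0, -276.4, 46.7]
eef_rot: [0.003, -0.028, 1.0, 0.003]
force: [0.1, -0.3, 0.1]
gripper_width: -0.1
```

```bash
python3 -c "
from h import *
plan([500,-287,40],3.187,step=3,n=1)
"
```

```text
t 25.05 p [ 513.  -276.4   46.7] x yaw -3.086 z [ 0.006  0.005 -1.   ] F [ 0.1 -0.3  0.1] w -0.1
[[0.0, 0.01, 0.01], [1.36, -0.99, 0.65]]
remaining
[0. 0. 0.]
0.013
```

Emit:
carry_out(plan=[[[0, 0, 0], [0.3, -0.5, 0.6], -1], [[0, 0, 0], [0.4, 0, 0.2], -1], [[0, 0, 0], [0.3, 0, 0], -1], [[0, 0, 0], [0.2, 0, 0], -1], [[0, 0, 0], [0.2, 0, 0], -1]])

```text
time: 25.47
tool_pos: [500.1, -283.6, 39.4]
eef_rot: [0.005, -0.028, 1.0, 0.002]
force: [-0.7, -0.3, -0.1]
gripper_width: 0.1
```

Emit:
carry_out(plan=[[[0, 0, 0], [0.15, 0, 0], -1], [[0, 0, 0], [0.15, 0, 0], -1], [[0, 0, 0], [0.15, 0, 0], -1], [[0, 0, 0], [0.15, 0, 0], -1], [[0, 0, 0], [0.1, 0, 0], -1]])

```text
time: 25.88
tool_pos: [496.4, -284.0, 40.0]
eef_rot: [0.009, -0.028, 1.0, 0.002]
force: [3.6, 0.4, -2.3]
gripper_width: -0.4
```

Emit:
carry_out(plan=[[[0, 0, 0], [0.15, 0, 0], -1], [[0, 0, 0], [0.15, 0, 0], -1], [[0, 0, 0], [0.15, 0, 0], -1], [[0, 0, 0], [0.15, 0, 0], -1], [[0, 0, 0], [0.15, 0, 0], -1]])

```text
time: 26.3
tool_pos: [496.4, -284.4, 41.2]
eef_rot: [0.016, -0.029, 0.999, 0.002]
force: [5.8, 1.4, -4.6]
gripper_width: -0.1
```

```bash
python3 -c "
from h import *
plan([500,-287,40],3.187,step=3,n=1)
im=snap('side','s21.png')
cv2.imwrite('pics/s21c.png',cv2.resize(cv2.imread('pics/s21.png')[120:230,240:360],None,fx=5,fy=5,interpolation=2))
def edge(im,y,x0,x1,th=149):
    r=im['color'][y,x0:x1].astype(float).min(1)
    i=np.argmax(r>th);return x0+i-1+(th-r[i-1])/(r[i]-r[i-1])
print([round(edge(im,y,305,320),2) for y in range(180,188)])
"
```

```text
t 26.3 p [ 496.4 -284.4   41.2] x yaw -3.083 z [ 0.032  0.006 -0.999] F [ 5.8  1.4 -4.6] w -0.1
[[0.0, 0.03, 0.01], [-0.34, -0.28, 0.13]]
remaining
[0. 0. 0.]
0.035
[np.float64(310.55), np.float64(310.61), np.float64(310.42), np.float64(310.31), np.float64(310.21), np.float64(310.22), np.float64(310.32), np.float64(310.34)]
```

View pics/s21c.png

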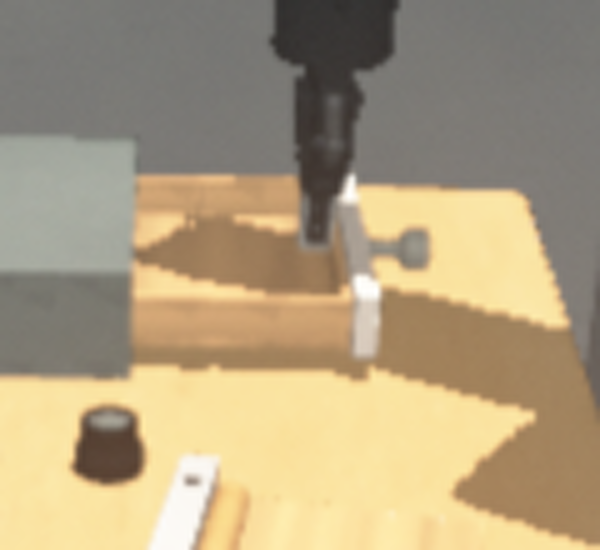

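Emit:
carry_out(plan=[[[0, 0.03, 0], [-0.8, 0, 0], -1], [[0, 0, 0], [-1.2, 0, -1], -1], [[0, 0, 0], [-0.5, 0.5, -3], -1], [[0, 0, 0], [0, 1.5, -3.5], -1], [[0, 0, 0], [0, 3.5, -1], -1]])

```text
time: 26.77
tool_pos: [514.8, -230.8, 125.5]
eef_rot: [-0.005, -0.026, 1.0, 0.002]
force: [1.7, 0.5, 0.7]
gripper_width: -0.1
```

Emit:
carry_out(plan=[[[0, 0, 0], [0, 3.7, 0], -1], [[0, 0, 0.04], [0, 3.7, 0], -1], [[0, 0, 0.05], [0, 3.7, 0], -1], [[0, 0, 0.05], [0, 3.7, 0], -1], [[0, 0, 0.04], [0, 3.7, 0], -1]])

```text
time: 27.18
tool_pos: [514.6, -43.2, 130.9]
eef_rot: [-0.002, 0.071, 0.997, -0.001]
force: [0.8, 0.1, -0.1]
gripper_width: 0.6
```

```bash
python3 -c "
from h import *
print(jig(manip.state()['tool_pos']))
im=load('s21.png')
plan(world([5,-12,90]),tilt=Rt(.3),step=3.5,n=6)
"
```

```text
[  16.2 -159.4  130.9]
t 27.18 p [514.6 -43.2 130.9] x yaw 2.999 z [-0.005 -0.002 -1.   ] F [ 0.8  0.1 -0.1] w 0.6
[[0.0, -0.11, -0.01], [0.32, 3.36, 0.92]]
[[0.0, -0.11, -0.01], [0.39, 3.36, 0.89]]
[[0.0, -0.09, -0.01], [0.47, 3.36, 0.85]]
[[0.0, 0.0, 0.0], [0.52, 3.36, 0.82]]
[[0.0, 0.0, 0.0], [0.2, 1.29, 0.31]]
[[0.0, 0.0, 0.0], [0.0, 0.0, 0.0]]
remaining
[0. 0. 0.]
0.0
```

Emit:
carry_out(plan=[[[0, -0.1, -0.01], [0.3, 3.3, 0.7], -1], [[0, -0.1, -0.01], [0.4, 3.3, 0.7], -1], [[0, -0.1, -0.01], [0.4, 3.3, 0.7], -1], [[0, 0, 0], [0.3, 3.0, 0.7], -1], [[0, 0, 0], [0.1, 0.8, 0.2], -1]])

```text
time: 27.6
tool_pos: [516.5, 101.3, 94.7]
eef_rot: [0.15, 0.053, 0.987, -0.012]
force: [1.1, -0.3, 0.7]
gripper_width: -0.3
```

```bash
python3 -c "
from h import *
print(jig(manip.state()['tool_pos']),manip.state()['joints'].round(2))
plan(world([15,-12,48]),tilt=Rt(.45),step=1.5,n=5)
"
```

```text
[  0.4 -15.8  94.7] [ 0.27  0.07 -0.73  0.49 -0.12  0.36]
t 27.6 p [516.5 101.3  94.7] x yaw 3.035 z [ 0.295 -0.04  -0.955] F [ 1.1 -0.3  0.7] w -0.3
[[0.0, -0.11, 0.01], [0.0, 0.12, 1.49]]
[[0.0, -0.04, 0.0], [0.16, 0.12, 1.49]]
[[0.0, 0.0, 0.0], [0.22, 0.12, 1.48]]
[[0.0, 0.0, 0.0], [0.06, 0.03, 0.41]]
[[0.0, 0.0, 0.0], [0.0, 0.0, 0.0]]
remaining
[0. 0. 0.]
0.0
```

Emit:
carry_out(plan=[[[0, -0.11, 0.01], [0, 0.1, 1.2], -1], [[0, -0.04, 0], [0.2, 0.1, 1.2], -1], [[0, 0, 0], [0.2, 0.1, 1.2], -1], [[0, 0, 0], [0.1, 0, 0.3], -1], [[0, 0, 0], [0, 0, 0], -1]])

```text
time: 28.02
tool_pos: [521.0, 103.0, 53.6]
eef_rot: [0.221, 0.054, 0.974, -0.019]
force: [-0.3, -0.3, 0.5]
gripper_width: -0.0
```

```bash
python3 -c "
from h import *
print(jig(manip.state()['tool_pos']),manip.state()['joints'].round(2))
plan(world([18,-12,31.7]),tilt=Rt(.45),step=1.5,n=5)
"
```

```text
[  4.6 -13.6  53.6] [ 0.31  0.08 -0.91  0.17 -0.19  0.38]
t 28.02 p [521.  103.   53.6] x yaw 3.034 z [ 0.428 -0.06  -0.902] F [-0.3 -0.3  0.5] w -0.0
[[-0.01, 0.0, 0.01], [-0.15, 0.1, 1.49]]
[[0.0, 0.0, 0.0], [-0.1, 0.07, 1.07]]
[[0.0, 0.0, 0.0], [0.0, 0.0, 0.0]]
[[0.0, 0.0, 0.0], [0.0, 0.0, 0.0]]
[[0.0, 0.0, 0.0], [0.0, 0.0, 0.0]]
remaining
[0. 0. 0.]
0.0
```

Emit:
carry_out(plan=[[[-0.01, 0, 0.01], [0, 0.1, 0.8], -1], [[0, 0, 0], [0, 0, 0.8], -1], [[0, 0, 0], [-0.1, 0, 0.4], -1], [[0, 0, 0], [0, 0, 0], -1], [[0, 0, 0], [0, 0, 0], -1]])

```text
time: 28.43
tool_pos: [534.9, 101.1, 38.1]
eef_rot: [0.222, 0.06, 0.973, -0.014]
force: [-0.6, -0.0, -0.0]
gripper_width: -0.1
```

```bash
python3 -c "
from h import *
print(jig(manip.state()['tool_pos']),manip.state()['joints'].round(2))
plan(world([23.4,-12,27.5]),tilt=Rt(.45),step=1.5,n=2)
"
```

```text
[ 18.7 -13.8  38.1] [ 0.29  0.13 -0.91  0.11 -0.18  0.38]
t 28.43 p [534.9 101.1  38.1] x yaw 3.019 z [ 0.43  -0.053 -0.901] F [-0.6 -0.  -0. ] w -0.1
[[0.0, 0.0, 0.0], [0.04, 0.17, 1.16]]
[[0.0, 0.0, 0.0], [0.0, 0.0, 0.0]]
remaining
[0. 0. 0.]
0.0
```

Emit:
carry_out(plan=[[[0, 0, 0], [0.1, 0.1, 0.5], -1], [[0, 0, 0], [0.1, 0, 0.4], -1], [[0, 0, 0], [0, 0, 0.1], -1], [[0, 0, 0], [0, 0, 0], -1], [[0, 0, 0], [0, 0, 0], -1]])

```text
time: 28.85
tool_pos: [539.1, 101.8, 28.4]
eef_rot: [0.223, 0.06, 0.973, -0.014]
force: [-0.5, 0.0, -0.0]
gripper_width: 0.2
```

```bash
python3 -c "
from h import *
print(jig(manip.state()['tool_pos']),manip.state()['joints'].round(2))
plan(world([24.5,-12,25]),tilt=Rt(.45),step=1.5,n=2)
"
```

```text
[ 22.8 -12.6  28.4] [ 0.29  0.16 -0.91  0.08 -0.18  0.38]
t 28.85 p [539.1 101.8  28.4] x yaw 3.019 z [ 0.432 -0.053 -0.9  ] F [-0.5  0.  -0. ] w 0.2
[[0.0, 0.0, 0.0], [-0.01, 0.05, 0.39]]
[[0.0, 0.0, 0.0], [0.0, 0.0, 0.0]]
remaining
[0. 0. 0.]
0.0
```

Emit:
carry_out(plan=[[[0, 0, 0], [0, 0, 0.2], -1], [[0, 0, 0], [-0.05, 0, 0.1], -1], [[0, 0, 0], [-0.05, 0, 0.1], -1], [[0, 0, 0], [-0.05, 0, 0.05], -1], [[0, 0, 0], [-0.05, 0, 0.05], -1]])

```text
time: 29.27
tool_pos: [541.2, 101.7, 24.8]
eef_rot: [0.222, 0.059, 0.973, -0.013]
force: [-12.7, 0.4, 17.0]
gripper_width: 0.4
```

Emit:
carry_out(plan=[[[0, 0, 0], [-0.05, 0, 0.05], -1], [[0, 0, 0], [-0.07, 0, 0.07], -1], [[0, 0, 0], [-0.07, 0, 0.07], -1], [[0, 0, 0], [-0.07, 0, 0.07], -1], [[0, 0, 0], [-0.07, 0, 0.07], -1]])

```text
time: 29.68
tool_pos: [541.2, 101.6, 24.8]
eef_rot: [0.22, 0.058, 0.974, -0.013]
force: [-13.3, 0.8, 16.5]
gripper_width: -0.2
```

```bash
python3 -c "
from h import *
for i in range(8):
    manip.get_image('side')
    st=manip.state()
    if i%3==1: print(st['time'],jig(st['tool_pos']),JR.inv().apply(st['force']).round(1))
"
```

```text
29.7833 [ 24.9 -12.4  24.8] [-12.6  -2.   18.1]
29.9333 [ 24.8 -12.4  24.8] [-12.5  -1.2  16.2]
30.0833 [ 24.9 -12.5  24.8] [-11.3  -1.2  16.5]
```

```bash
python3 -c "
from h import *
snap('side','s22.png')
a=cv2.imread('pics/s22.png');b=cv2.imread('pics/side0.png')
d=cv2.absdiff(a,b).max(2)
print({k:int((d[v[1]:v[3],v[0]:v[2]]>25).sum()) for k,v in dict(meter=(210,285,275,362),cal=(315,290,360,390),cut=(190,230,240,265),pen=(175,268,225,315),loupe=(250,198,272,220)).items()})
cv2.imwrite('pics/s22c.png',cv2.resize(a[140:290,190:360],None,fx=4,fy=4,interpolation=2))
"
```

```text
{'meter': 0, 'cal': 0, 'cut': 0, 'pen': 0, 'loupe': 0}
```

View pics/s22c.png

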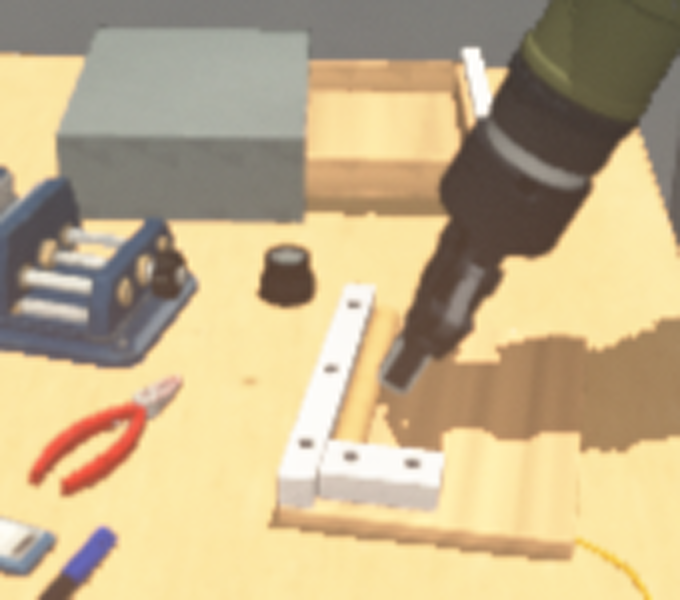

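The picture shows the bar flush along the fence and up to the stop block. The fingertip presses its near upper side (crop about 400,375), the drawer is open, and nothing else has moved. I am handing in now.

```bash
python3 -c "
from h import *
print(manip.sign_off())"
```

```text
the job is handed in; nothing more can be done
None
```

I handed the job in at about 30 s. The bar lies flat on the jig board, along the fence with its end against the stop block, and the closed fingers are still pushing it inward and down. The drawer is open.

- **Drawer:** I gripped the knob and pulled until it stopped hard, at about 22 N. Pictures later gave only about 130–131 mm of travel against the stated 133.6 mm. After my first diagonal push I let go of the bar, pressed the drawer front outward from inside and came back. It did not move under about 6 N, well above its 1 N friction, so I take it to be at its stop. The 3 mm disagreement in the pictures was never explained.
- **Bar:** I set it down against the stop and pushed it to the fence with two open fingers until the force rose. I then pressed its free end toward the stop with about 11 N. The last picture shows it flush along the fence; the end itself is hidden behind the stop block.
- **Final push:** It was steady over the last 0.3 s at about 12 N into the fence and 16–17 N down. An earlier press reached about 49 N through the fingers (the wrist limit is 120 N), so I backed it off.
- **Other things on the desk:** Comparing the first and last side pictures showed no change around the meter, calipers, cutters, pen or loupe.

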